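Set up a shaft in the arbor press to have its bearing pressed off

ROBOT

A 6-joint arm with a two-finger parallel gripper is mounted at the origin on the work surface. World frame = base frame: x ahead of the robot, y to its left, z up, the work surface at z = 0. Lengths are in m, angles in rad, forces in N, time in s.
With the tool pointing down it reaches from about 0.225 to 0.875 m from the base axis. Payload 3.4 kg.
Tool frame: the origin (TCP) lies at the very end of the fingers, on their centre line; the grasp point (between the pads) lies 19 mm behind it; z points along the fingers, x is the direction in which the jaws open and shut, and the axes are right-handed (so a half turn about z gives the same grasp; the last joint's range is limited). The gripper opens to 85 mm and grips with 20 to 120 N. Pads are 22 mm wide; open, the fingers measure 114 mm over their backs; the gripper's body (76 mm by 85 mm) begins 54 mm behind the grasp point. The pads swing forward as they close: fully open they stand 13 mm farther back than shut.
Start: joints at [-1.39, 0.276, 1.505, -0, 1.361, -0.121], TCP at [0.171, -0.549, 0.231] pointing down, gripper open.
Joint ranges: [-2.89, 2.89], [-0.75, 2.08], [0.22, 2.7], [-1.18, 4.32], [0.11, 2.71], [-2.7, 2.7]. Speed limits (rad/s): [2.57, 2.57, 3.14, 3.14, 3.14, 3.14].

INTERFACE

Orientations are given as a unit quaternion [w, x, y, z].
In Python, from rig import manip gives the robot as it stands.
- The arm moves only by the tool send_rows, never from a script. Its argument "increments" is a list of rows, each a list of 5 numbers: the opening, from 0 (shut) to 1 (fully open), then the shift along the tool's x, y, z in m, then the turn about the tool's z in rad. A call has 1 to 8 rows; each row shifts and turns the commanded pose from where the row before left it, along the tool's axes as they then stand; what a row does not reach is not made up. A row lasts 1/8 s, in which the tool goes at most 62.5 mm and 10.7 degrees, less where a joint would pass 70% of its speed; a pose out of reach is approached as far as the arm can. A call is refused whole if a number of a shift passes 0.0625 or a number of a turn 0.188, either way. A call with a gripper value outside its range is refused whole. The fingers move at their own pace and stop on an object; "squeeze" is the grip in N (left out, the last holds). Time passes only in rows, so rows that do not move let the fingers close. It gives the time, the measured TCP pose, the force and the opening at its end, in the units of the state.
- manip.get_state(): the state, without advancing time (a new reading comes with each control period).
- manip.get_image(name): name is "scene" or "top"; returns the picture (480x640x3 uint8, red, green, blue); there is no depth.
- manip.calibration(name): a dict with "fx", "fy", "cx", "cy" (pixels), "distortion" ([k1, k2, p1, p2, k3] as OpenCV has them; the pictures are not rectified), "camera_from_world" (4x4, takes a point from world to camera coordinates). Camera axes: x right, y up, looking along -z (the intrinsics and any distortion apply to the point x, -y, -z); pixel columns grow to the right and rows downward; lengths in m; the calibration is good to about 2 mm. A picture is of the moment at which its call begins. calibration takes no time and is no camera call.
- manip.sign_off(): hands the job in, once; it reports no verdict.
The state is a dict: "clock": time; "qpos": joint angles; "qd": joint speeds; "effort": joint torques, N m; "position": TCP position; "ee_rot": TCP orientation; "contact_force": force on the tool from outside, world axes, zero at the start; "moment": the same for the moment, N m; "width": finger opening in m.
Only numpy, scipy, OpenCV 4.12 (cv2) and the standard library are available. Lean on these libraries where they do the work, as an engineer would, in place of code of your own. Each camera call takes 0.05 s, during which the arm holds its last target.

TASK

Turn the arbor press's round anvil plate by its handle until the slot that suits the shaft's neck (the narrowest one it can enter) faces straight out of the front of the press. Then fetch the shaft out of the deep tub and load it into that slot from the front, so that it stands upright and centred under the ram, with its bearing resting flat on the plate and its pinion hanging below; leave it there, and do not knock over the shaft or push about the other things on the bench.

Things in the scene. Friction and masses are not known exactly. Their poses are not given: they have to be found in the camera images.
- press: Grey cast-iron bench arbor press, bolted down, about 290 long, 190 wide, 450 high to the end of its lever. Origin on the bench, exactly under the axis of its round plate; z up; its open front looks along -x of this frame. The column stands at the back (x = +107 to +191, 62 wide in y); the head, 72 wide (x = -93 to +172), overhangs the plate from 250 up; the lever is at the head's +y side.
- ram_foot (a point): Centre of the lower face of the square ram (30 x 30), which comes down out of the head to 140 above the plate, 240 above the bench, 45 in front (-x of the press) of the plate's axis. The shaft's axis must end up under this point. A gripper pointing straight down does not fit between the ram and a loaded shaft: it must lean about 45 degrees there.
- throat (a point): Front of the open throat under the plate: on the press's centre line, 85 in front (-x) of the plate's axis, on the base's floor 18 above the bench. The pinion passes here: the gap between the two side cheeks is 100 wide (y = -50 to +50 of the press), from the floor up to the plate's underside at 78.
- anvil (a joint): Turn of the round steel anvil plate (200 in diameter, 22 thick, top 100 above the bench), rad, positive counter-clockwise from above, limits -0.7 to 2.2; some friction (about 2 N at the handle), stays where left. Four slots, open at the rim, 90 degrees apart: 36, 50, 18, 26 wide, in this order clockwise from above. 0 when the 36 slot points straight out of the front.
- slot_end (a point): On the plate's top, where a round part of 36 diameter pushed fully into the 36 mm slot has its axis: 45 from the plate's axis along that slot (the other slots' ends likewise lie 45 from the axis, less half their width). It goes round with the plate and lies under the ram when the joint reads 0.
- handle_grip (a point): Middle of the hold of the plate's handle, 138 above the bench: an upright black round grip, 18 in diameter, from 82 to 155 above the bench, 148 from the plate's axis, outside the rim on a short arm 14 thick. On the plate it stands 58 degrees clockwise (from above) from the 36 slot, between it and the 50 slot, and goes round with the plate.
- shaft_mid (a point): Steel gearbox shaft, loose, 126 long, about 0.75 kg, stands upright safely on its pinion. Point on its axis level with the bearing's underside, 64 above its foot; z up along the shaft. From the foot: toothed pinion 59 in diameter, 22 high; neck 30 diameter, 42 high; ball bearing 62 diameter, 17 high; plain round end 22 diameter, 45 high (the hold, 17 to 62 above this point).
- tub: Grey plastic square tub, open on top, fixed, 128 x 128 outside, walls 4 thick and 135 high, floor 4 thick; origin at the centre of its underside. The shaft stands in it near the middle, so that it can be taken only from straight above.
- drill_mid (a point): Bystander: cordless drill standing on its battery (125 x 75), 195 high, 235 long with its bit, which points along x from +100 to +150 of this point; point 100 above its foot.
- spray_mid (a point): Bystander: plain spray can, 64 in diameter, 185 high; point on its axis, 90 above its foot.
- jar_mid (a point): Bystander: closed glass jar, 72 in diameter, 100 high; point at half height.
- hammer: Bystander: hammer lying flat, 260 long along its x, head (about 80 across, 26 high) at +x; origin at the middle of its length, at the bench.
- spanner: Bystander: open-ended and ring spanner lying flat, 200 long along its x, 40 wide, 8 high; origin at its middle, at the bench.
- screwdriver: Bystander: screwdriver lying flat, 220 long along its x, 26 thick; origin at its middle, at the bench.
- sprocket: Bystander: toothed chain sprocket lying flat, 126 in diameter, 7 thick; origin at the centre of its underside.
There are look-alikes about, which are no part of the job. Leave any blue, green or orange look-alike of the part that bears shaft_mid alone.

How it is judged:
By the outcome, as a careful person would: the job done as asked, in the order asked, and still so for the second after the job is handed in, with the robot touching nothing.
It also fails if it takes over 70 s, if anything falls off the work surface, if the arm or the gripper's body presses on something with over 40 N, if the wrist force passes 120 N, or if a joint passes its speed limit or range.

## Working session

There is one attempt and no reset: what is moved stays moved. The work goes in short steps, Python scripts to look and compute and a tool call to move; the robot and the scene stay as the last step left them, time stands still between calls to the robot, and variables do not carry over. Pictures are saved under pics/ and viewed, and the job is handed in when it is done.

Besides the shell and the picture viewer there is one more tool, called after "Call:" in YAML: its name, and indented under it one key for each argument. send_rows: Moves the arm, as the interface text tells. Its arguments: {"type":"object","properties":{"increments":{"type":"array","items":{"type":"array","items":{"type":"number"}}},"squeeze":{"type":"number"}},"required":["increments"]}

```bash
mkdir -p pics; ls
python3 - <<'E'
from rig import manip
import cv2
print(manip.get_state())
for n in("scene","top"):
    im=manip.get_image(n); cv2.imwrite(f"pics/{n}0.png",im[:,:,::-1]); print(n,manip.calibration(n))
E
```

```text
pics
{'clock': 0.0, 'qpos': array([-1.39000727e+00,  2.76608527e-01,  1.50616839e+00, -2.79755698e-05,
        1.36069613e+00, -1.20988836e-01]), 'qd': array([-0.00058619,  0.00065147, -0.00126418,  0.00180126, -0.00095201,
       -0.00130989]), 'effort': array([ 2.14428687e-04, -4.16784239e+01, -2.45808238e+01,  2.04763496e-04,
        1.13024900e-02,  9.69722436e-06]), 'position': array([ 0.17079312, -0.54847794,  0.23041795]), 'ee_rot': array([-6.34689137e-04,  8.05364103e-01, -5.92779704e-01, -6.93773643e-04]), 'contact_force': array([ 0.3239777 ,  0.16276486, -0.48911649]), 'moment': array([-0.03888937, -0.01241929, -0.0484499 ]), 'width': 0.08536146531979864}
scene {'fx': 542.1339308561442, 'fy': 542.1339308561442, 'cx': 320.58782748744454, 'cy': 236.90480305365404, 'distortion': array([0.04062212, 0.        , 0.        , 0.        , 0.        ]), 'camera_from_world': array([[ 0.72353275,  0.69018669, -0.01194564, -0.37833295],
       [-0.38311747,  0.41590261,  0.82477028,  0.07487585],
       [ 0.5742137 , -0.59217172,  0.56534174, -1.81336486],
       [ 0.        ,  0.        ,  0.        ,  1.        ]])}
top {'fx': 613.5681675949743, 'fy': 613.5681675949743, 'cx': 322.0442409348901, 'cy': 231.48345443733157, 'distortion': array([-0.17608825,  0.        ,  0.        ,  0.        ,  0.        ]), 'camera_from_world': array([[-1.08483648e-03, -9.99997481e-01, -1.96509773e-03,
        -1.14923794e-02],
       [ 9.98999779e-01, -1.17159378e-03,  4.46997724e-02,
        -5.14365732e-01],
       [-4.47019621e-02, -1.91464025e-03,  9.98998533e-01,
        -1.63635013e+00],
       [ 0.00000000e+00,  0.00000000e+00,  0.00000000e+00,
         1.00000000e+00]])}
```

View pics/scene0.png

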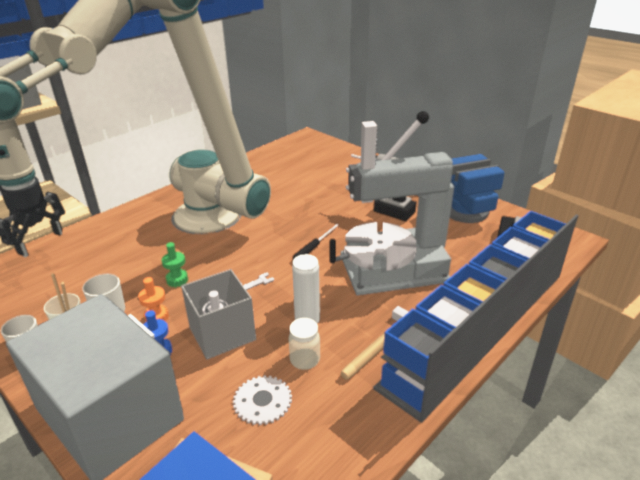

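View pics/top0.png

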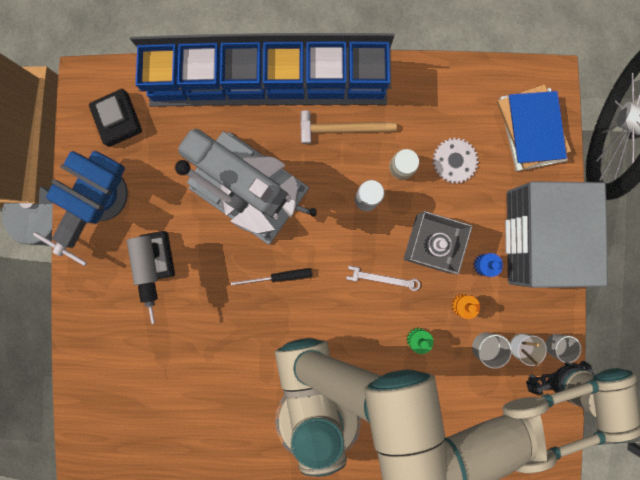

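The top view shows the tub with the steel shaft at (440,243). The look-alikes are blue (489,264), orange (466,307) and green (421,341). The press is around (245,185), with its handle at about (312,211).

```bash
cat > h.py <<'E'
import numpy as np, cv2
from rig import manip
def cal(n):
    c=manip.calibration(n); K=np.array([[c['fx'],0,c['cx']],[0,c['fy'],c['cy']],[0,0,1]]); return K,np.array(c['distortion']),np.array(c['camera_from_world'])
F=np.diag([1,-1,-1.])
def proj(n,P):
    K,d,T=cal(n); P=np.atleast_2d(P).astype(float); pc=(P@T[:3,:3].T+T[:3,3])@F
    return cv2.projectPoints(pc,np.zeros(3),np.zeros(3),K,d)[0][:,0]
def ray(n,uv):
    K,d,T=cal(n); u=cv2.undistortPoints(np.array([[uv]],float),K,d)[0,0]
    r=T[:3,:3].T@(F@np.array([u[0],u[1],1])); o=-T[:3,:3].T@T[:3,3]; return o,r/np.linalg.norm(r)
def atz(n,uv,z):
    o,r=ray(n,uv); return o+r*(z-o[2])/r[2]
def tri(uv1,uv2,n1="scene",n2="top"):
    o1,r1=ray(n1,uv1);o2,r2=ray(n2,uv2)
    A=np.stack([r1,-r2],1); s=np.linalg.lstsq(A,o2-o1,rcond=None)[0]
    a=o1+s[0]*r1;b=o2+s[1]*r2; return (a+b)/2,np.linalg.norm(a-b)
def crop(src,x0,y0,x1,y1,k,out):
    im=cv2.imread(src) if isinstance(src,str) else src
    c=cv2.resize(im[y0:y1,x0:x1],None,fx=k,fy=k,interpolation=cv2.INTER_CUBIC)
    for i in range(x0-x0%10+10,x1,10):
        cv2.line(c,((i-x0)*k,0),((i-x0)*k,5 if i%50 else 14),(0,255,255),1)
        if i%20==0: cv2.putText(c,str(i),((i-x0)*k-10,20),0,.4,(0,255,255),1)
    for i in range(y0-y0%10+10,y1,10):
        cv2.line(c,(0,(i-y0)*k),(5,(i-y0)*k),(0,255,255),1)
        if i%20==0: cv2.putText(c,str(i),(6,(i-y0)*k+4),0,.4,(0,255,255),1)
    cv2.imwrite(out,c)
E
python3 - <<'E'
from h import *
crop("pics/top0.png",170,120,330,250,5,"pics/a.png")
crop("pics/scene0.png",320,100,470,300,3,"pics/b.png")
crop("pics/top0.png",395,200,505,290,7,"pics/c.png")
crop("pics/scene0.png",130,230,270,360,4,"pics/d.png")
E
```

```text
(no output)
```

View pics/a.png

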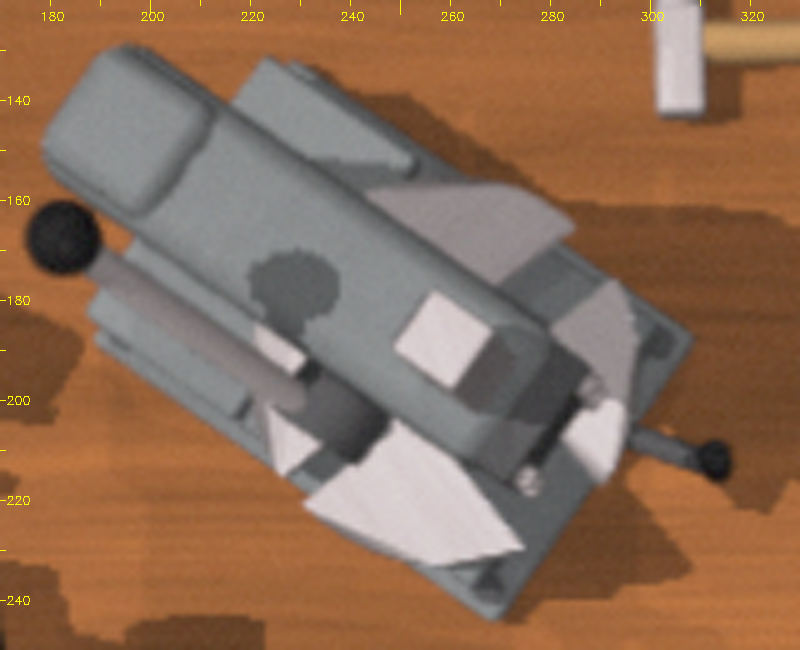

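View pics/b.png

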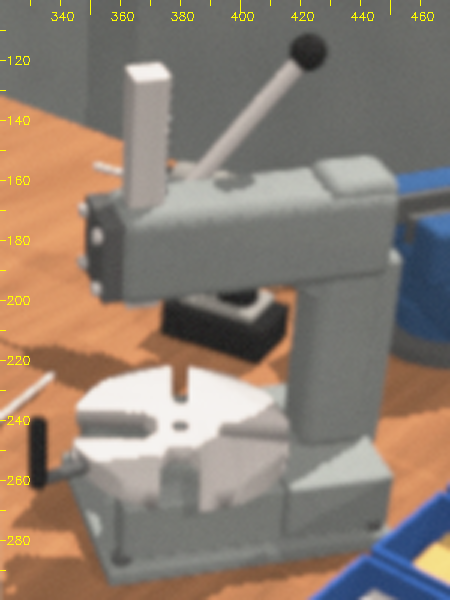

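View pics/c.png

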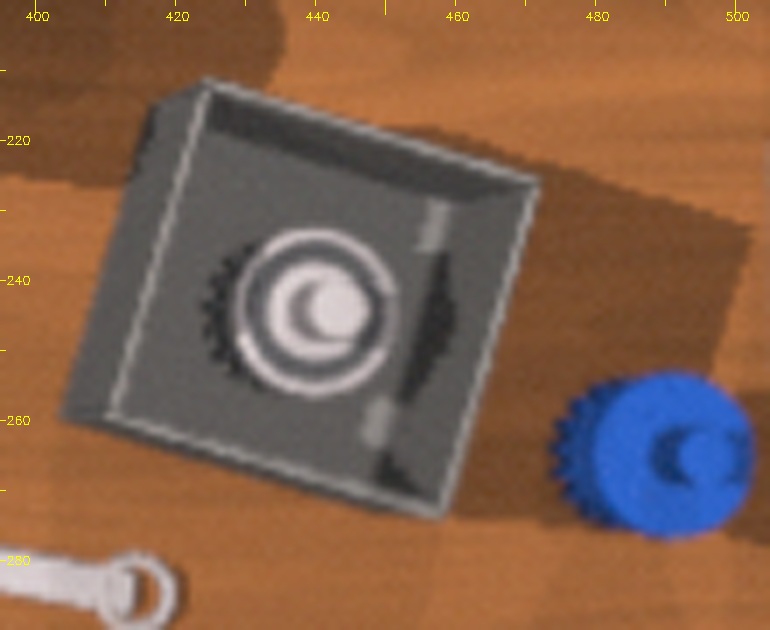

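View pics/d.png

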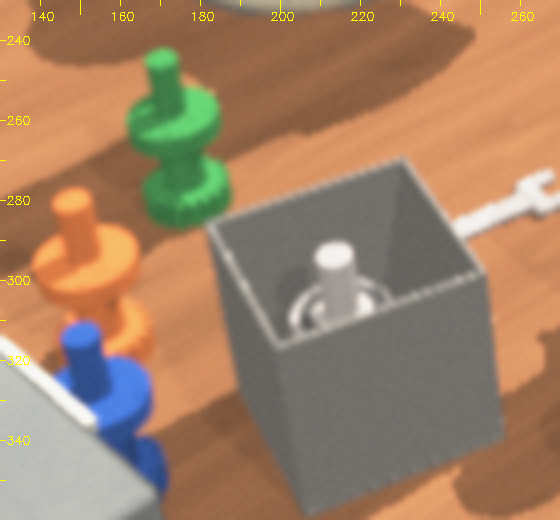

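The shaft that fits is the grey steel one in the tub: top view (440,243), scene (213,290). The blue, orange and green ones stand outside the tub. Next I'll compute poses.

Run:
```python
from h import *
np.set_printoptions(precision=4,suppress=True)
print("axis",atz("scene",(380.3,242),.1))
print("ramtop",tri((369,123.5),(259,188)))
print("grip",tri((333,240.5),(313,212)))
print("shaft end",tri((213.6,293.5),(443,244)) , atz("top",(443,244),.130))
print("bearing", atz("top",(440,244.5),.085))
# tub corners top view z=.135
t=[(424.5,212),(472,226),(458,274),(410.5,259.5)]
c=np.array([atz("top",p,.135) for p in t]);print(c,c.mean(0),[np.linalg.norm(c[i]-c[i-1]) for i in range(4)])
s=[(182.5,286.5),(231,270),(251,297.5),(199,317)]
c=np.array([atz("scene",p,.135) for p in s]);print(c,c.mean(0))
# press base front corners
for z in(0,.018): 
  a,b=atz("top",(308.5,187.5),z),atz("top",(268.5,244),z); print(z,a,b,np.linalg.norm(a-b),np.degrees(np.arctan2(*(b-a)[1::-1])))
for n,uv,z in [("spray-top",(371,195),.185),("jar",(406,164),.1),("drillbit",(152,320),.13),("scr",(311,272),.013),("span",(415,284),.004),("blue",(495,264),.126),("green",(424,341),.126),("sprk",(456,160),.007),("hammer",(396,128),.02),("orange",(471,307),.126)]: print(n,atz("top",uv,z))
```

```text
axis [0.6096 0.1494 0.1   ]
ramtop (array([0.5816, 0.1123, 0.4496]), np.float64(0.0009717360279059348))
grip (array([0.5573, 0.011 , 0.151 ]), np.float64(0.003310129987691152))
shaft end (array([ 0.4774, -0.3156,  0.1285]), np.float64(0.0004046860795332298)) [ 0.4773 -0.3155  0.13  ]
bearing [ 0.4771 -0.3164  0.085 ]
[[ 0.5573 -0.2685  0.135 ]
 [ 0.5222 -0.3889  0.135 ]
 [ 0.4021 -0.352   0.135 ]
 [ 0.4388 -0.2324  0.135 ]] [ 0.4801 -0.3104  0.135 ] [np.float64(0.12388183149126254), np.float64(0.12540165881507095), np.float64(0.1256404319624331), np.float64(0.12517384556224787)]
[[ 0.4093 -0.3541  0.135 ]
 [ 0.4438 -0.2358  0.135 ]
 [ 0.5596 -0.2695  0.135 ]
 [ 0.5253 -0.3904  0.135 ]] [ 0.4845 -0.3124  0.135 ]
0 [0.6345 0.0246 0.    ] [0.4811 0.1329 0.    ] 0.18773304013442116 144.7739068335469
0.018 [0.6324 0.0242 0.018 ] [0.4807 0.1313 0.018 ] 0.18569453267663227 144.7739068335469
spray-top [ 0.5946 -0.1306  0.185 ]
jar [ 0.6836 -0.228   0.1   ]
drillbit [0.2861 0.4169 0.13  ]
scr [0.4057 0.0176 0.013 ]
span [ 0.3724 -0.263   0.004 ]
blue [ 0.4264 -0.4496  0.126 ]
green [ 0.2343 -0.2674  0.126 ]
sprk [ 0.7099 -0.3788  0.007 ]
hammer [ 0.7947 -0.213   0.02  ]
orange [ 0.3185 -0.3871  0.126 ]
```

```bash
cat > ov.py <<'E'
from h import *
def press_pts(ax,yaw,q):
    c,s=np.cos(yaw),np.sin(yaw)
    W=lambda p:np.c_[ax[0]+c*p[:,0]-s*p[:,1],ax[1]+s*p[:,0]+c*p[:,1],p[:,2]]
    t=np.linspace(0,2*np.pi,181); L=[]
    L.append(W(np.c_[.1*np.cos(t),.1*np.sin(t),.1+0*t]))
    th=np.pi+q-np.radians(58); h=.148*np.array([np.cos(th),np.sin(th)])
    for z in(.155,.082):L.append(W(np.c_[h[0]+.009*np.cos(t),h[1]+.009*np.sin(t),z+0*t]))
    for i,w in enumerate((36,50,18,26)):
        a=np.pi+q-i*np.pi/2; w=w/2000; u=np.array([np.cos(a),np.sin(a)]);v=np.array([-u[1],u[0]])
        tt=np.linspace(np.pi/2,3*np.pi/2,20); k=.045   # rounded end, axis at .045-? 
        k=.045
        pts=[u*np.sqrt(.01-w*w)+v*w]+[u*(k+w*np.cos(x))+v*w*np.sin(x) for x in tt]+[u*np.sqrt(.01-w*w)-v*w]
        pts=np.array(pts);L.append(W(np.c_[pts,.1+0*pts[:,0]]))
    r=np.array([[-.06,-.015],[-.03,-.015],[-.03,.015],[-.06,.015],[-.06,-.015]]);L.append(W(np.c_[r,.24+0*r[:,0]]))
    r=np.array([[-.06,-.015],[-.03,-.015],[-.03,.015],[-.06,.015],[-.06,-.015]]);L.append(W(np.c_[r,.45+0*r[:,0]]))
    r=np.array([[-.093,-.036],[.172,-.036],[.172,.036],[-.093,.036],[-.093,-.036]]);L.append(W(np.c_[r,.25+0*r[:,0]]))
    return L
def draw(src,n,L,x0,y0,x1,y1,k,out,col=(0,0,255)):
    im=cv2.imread(src) if isinstance(src,str) else src; c=cv2.resize(im[y0:y1,x0:x1],None,fx=k,fy=k,interpolation=cv2.INTER_CUBIC)
    for l in L:
        p=(proj(n,l)+.5-[x0,y0])*k-.5
        cv2.polylines(c,[p.round().astype(np.int32)],False,col,1)
    cv2.imwrite(out,c)
E
python3 - <<'E'
from ov import *
L=press_pts((.6096,.1494),np.radians(54.8),1.266)
draw("pics/top0.png","top",L,170,120,330,250,5,"pics/ov1.png")
draw("pics/scene0.png","scene",L,320,100,470,300,3,"pics/ov2.png")
E
```

```text
(no output)
```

View pics/ov1.png

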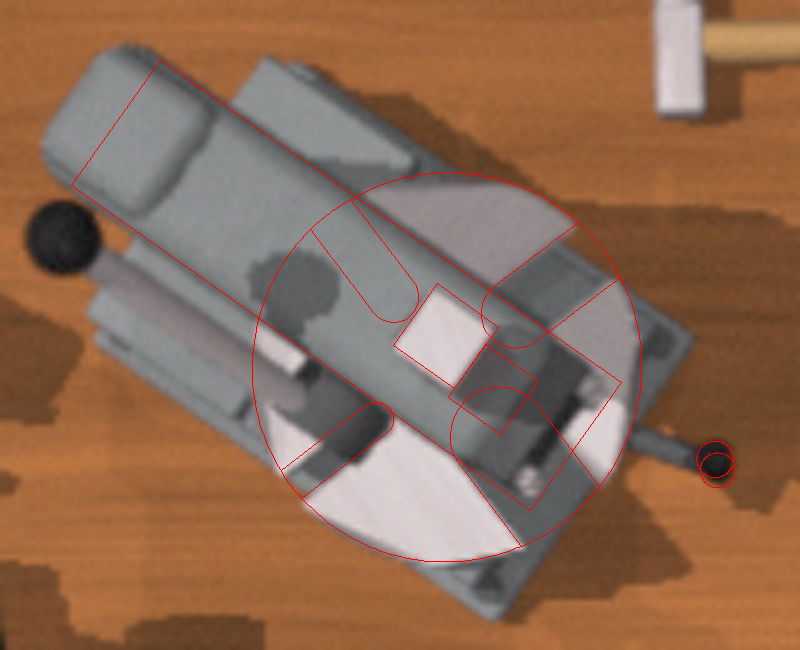

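View pics/ov2.png

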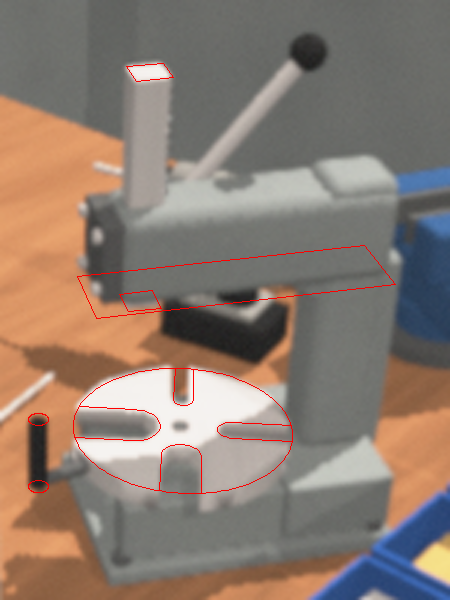

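```bash
cat > pl.py <<'E'
from h import *
from scipy.spatial.transform import Rotation as R
np.set_printoptions(precision=4,suppress=True)
def pose():
    s=manip.get_state(); q=s['ee_rot']; return np.array(s['position']),R.from_quat([q[1],q[2],q[3],q[0]]),s
def to(target,p=None,r=None):
    if p is None: p,r,s=pose()
    d=r.inv().apply(np.array(target)-p); print("tool delta",d.round(4),"rows@.06:",np.abs(d).max()/.06); return d
AX=np.array([.6096,.1494]);YAW=np.radians(54.8)
def P2W(x,y,z): c,s=np.cos(YAW),np.sin(YAW); return np.array([AX[0]+c*x-s*y,AX[1]+s*x+c*y,z])
def W2P(p): c,s=np.cos(YAW),np.sin(YAW); d=np.array(p)[:2]-AX; return np.array([c*d[0]+s*d[1],-s*d[0]+c*d[1],p[2]])
E
python3 - <<'E'
from pl import *
for z in(.28,.32): print(W2P(atz("top",(291,196),z)),W2P(atz("top",(276,216),z)))
p,r,s=pose(); print(r.as_matrix())
to([.5548,.0044,.32])
E
```

```text
[-0.0908 -0.031   0.28  ] [-0.0893  0.0254  0.28  ]
[-0.0949 -0.0288  0.32  ] [-0.0934  0.0259  0.32  ]
[[ 0.2972 -0.9548 -0.0003]
 [-0.9548 -0.2972  0.0016]
 [-0.0016 -0.0002 -1.    ]]
tool delta [-0.414  -0.531  -0.0887] rows@.06: 8.85005478990401
```

Call:
send_rows:
  increments:
    - [1, 0, 0, -0.045, 0]
    - [1, 0, 0, -0.045, 0]
    - [1, -0.035, -0.045, 0, 0]
    - [1, -0.035, -0.045, 0, 0]
    - [1, -0.035, -0.045, 0, 0]
    - [1, -0.035, -0.045, 0, 0]
    - [1, -0.035, -0.045, 0, 0]
    - [1, -0.035, -0.045, 0, 0]

```text
clock: 1.1
position: [0.3669, -0.2665, 0.321]
ee_rot: [-0.0, 0.805, -0.593, -0.0]
contact_force: [0.9, -1.0, 0.1]
width: 0.0855
```

Call:
send_rows:
  increments:
    - [1, -0.035, -0.045, 0, 0]
    - [1, -0.035, -0.045, 0, 0]
    - [1, -0.035, -0.045, 0, 0]
    - [1, -0.035, -0.045, 0, 0]
    - [1, -0.035, -0.045, 0, 0]
    - [0.7, 0, 0, 0, -0.18]
    - [0.7, 0, 0, 0, -0.18]
    - [0.7, 0, 0, 0, -0.18]

```text
clock: 2.1
position: [0.5289, -0.0339, 0.3207]
ee_rot: [0.0, 0.936, -0.353, -0.001]
contact_force: [1.0, -0.5, -0.6]
width: 0.0596
```

Run:
```python
from pl import *
p,r,s=pose(); print(s['clock'],p,s['qpos'],s['width']); x=r.as_matrix()[:,0]; print(np.degrees(np.arctan2(x[1],x[0])))
r2=r*R.from_euler('z',np.radians(20.7)+np.arctan2(x[1],x[0])); 
d=to([.5548,.0044,.30],p,r2)
```

```text
2.1 [ 0.5289 -0.0339  0.3207] [-0.1951  0.1703  1.4287 -0.0001  1.544   0.5271] 0.059641622440545175
-41.3804078608611
tool delta [ 0.0107 -0.0449  0.0206] rows@.06: 0.7489102806393658
```

Call:
send_rows:
  increments:
    - [0.6, 0, 0, 0, -0.18]
    - [0.6, 0, 0, 0, -0.18]
    - [0.6, 0.011, -0.045, 0, 0]
    - [0.6, 0, 0, 0.05, 0]
    - [0.6, 0, 0, 0.05, 0]
    - [0.6, 0, 0, 0.04, 0]
    - [0.6, 0, 0, 0, 0]

```text
clock: 2.98
position: [0.5528, 0.004, 0.1779]
ee_rot: [0.0, 0.983, -0.183, -0.004]
contact_force: [-0.2, 0.5, -0.0]
width: 0.0512
```

Run:
```python
from pl import *
p,r,s=pose(); print(s['clock'],p,s['qpos'],s['width']); x=r.as_matrix()[:,0]; print(np.degrees(np.arctan2(x[1],x[0])))
to([.5548,.0044,.119])
im=manip.get_image("scene")[:,:,::-1]; crop(im,300,120,420,270,4,"pics/e.png")
im=manip.get_image("top")[:,:,::-1]; crop(im,250,130,370,270,4,"pics/f.png")
```

```text
2.975 [0.5528 0.004  0.1779] [-0.1185  0.2826  1.6328 -0.0001  1.2347  0.2505] 0.05120881142764507
-21.139871830500145
tool delta [ 0.0022 -0.0012  0.0589] rows@.06: 0.9818078482859429
```

View pics/e.png

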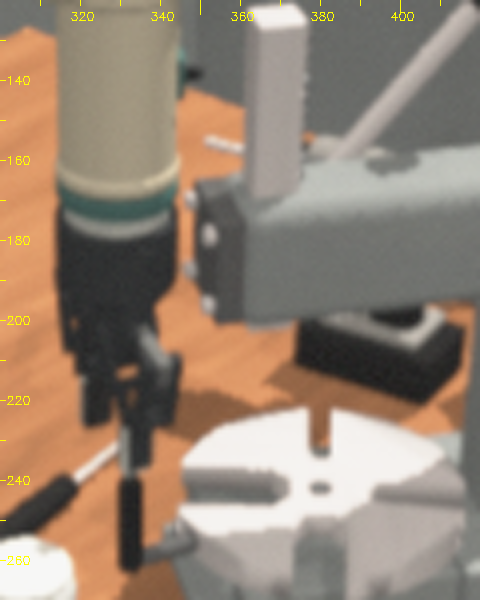

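View pics/f.png

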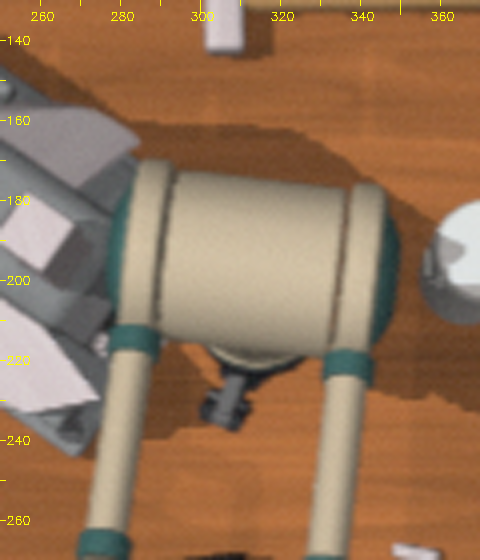

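Call:
send_rows:
  increments:
    - [0.6, 0.002, -0.001, 0.03, 0]
    - [0.6, 0, 0, 0.029, 0]
    - [0.1, 0, 0, 0, 0]
    - [0.1, 0, 0, 0, 0]
    - [0.1, 0, 0, 0, 0]
  squeeze: 25

```text
clock: 3.7
position: [0.5588, 0.0038, 0.1243]
ee_rot: [-0.0, 0.983, -0.183, 0.001]
contact_force: [-1.9, -0.0, 3.8]
width: 0.0172
```

Run:
```python
from pl import *
p,r,s=pose(); print(s['clock'],p,s['qpos'],s['width'],s['contact_force'],s['moment']); 
print(W2P(p))
```

```text
3.7 [0.5588 0.0038 0.1243] [-0.1177  0.3309  1.7069 -0.0001  1.1009  0.2513] 0.017163022692741572 [-1.8583 -0.0132  3.7859] [0.0966 0.3605 0.0579]
[-0.1483 -0.0424  0.1243]
```

Call:
send_rows:
  increments:
    - [0.1, -0.0154, -0.0008, 0, 0.1]
    - [0.1, -0.0154, -0.0008, 0, 0.1]
    - [0.1, -0.0154, -0.0008, 0, 0.1]
    - [0.1, -0.0154, -0.0008, 0, 0.1]

```text
clock: 4.2
position: [0.5059, 0.0342, 0.1244]
ee_rot: [0.003, 0.927, -0.376, 0.002]
contact_force: [-4.2, -7.4, 7.6]
width: 0.0171
```

```bash
cat > hq.py <<'E'
from pl import *
p,r,s=pose(); print(s['clock'],p,s['qpos'],s['width'],s['contact_force'],s['moment']); 
w=W2P(p);x=r.as_matrix()[:,0];a=np.degrees(np.arctan2(x[1],x[0]))
print(w,"rho",np.hypot(w[0],w[1]),"q",(np.degrees(np.arctan2(w[1],w[0]))%360)-180+58,"q by tool",a-54.8+270-180+58-180, "toolaz",a)
E
python3 hq.py
```

```text
4.2 [0.5059 0.0342 0.1244] [-0.0653  0.2611  1.8139 -0.0071  1.0652  0.7086] 0.017126560445763814 [-4.2022 -7.4092  7.556 ] [-1.1055  0.6473  0.0877]
[-0.1539  0.0183  0.1244] rho 0.1549813122889316 q 51.21010909261119 q by tool -130.94361176185944 toolaz -44.14361176185945
```

Call:
send_rows:
  increments:
    - [0.1, -0.0154, -0.0008, 0, 0.1]
    - [0.1, -0.0154, -0.0008, 0, 0.1]
    - [0.1, -0.0154, -0.0008, 0, 0.1]
    - [0.1, -0.0154, -0.0008, 0, 0.1]
    - [0.1, -0.0154, -0.0008, 0, 0.1]
    - [0.1, -0.0154, -0.0008, 0, 0.1]

```text
clock: 4.95
position: [0.4572, 0.1148, 0.1243]
ee_rot: [0.005, 0.774, -0.633, -0.002]
contact_force: [-14.0, -6.9, 17.7]
width: 0.0172
```

```bash
python3 hq.py
```

```text
4.95 [0.4572 0.1148 0.1243] [ 0.1018  0.2169  1.8777 -0.0051  1.0564  1.4758] 0.01722080014523944 [-13.9701  -6.8754  17.7077] [-0.9871  1.9784 -0.18  ]
[-0.1161  0.1046  0.1243] rho 0.156267485869274 q 15.975387992874374 q by tool -165.37869622984215 toolaz -78.57869622984215
```

Call:
send_rows:
  increments:
    - [0.1, -0.0154, 0.002, -0.002, 0.09]
    - [0.1, -0.0154, 0.001, -0.002, 0.09]
    - [0.1, -0.01, 0, 0, 0.07]
    - [0.1, 0, 0, 0, 0]

```text
clock: 5.45
position: [0.4529, 0.157, 0.1246]
ee_rot: [-0.002, -0.69, 0.724, 0.001]
contact_force: [0.4, 0.7, -18.7]
width: 0.0171
```

```bash
python3 hq.py
python3 - <<'E'
from ov import *
for n,b in(("top",(170,120,330,250,5)),("scene",(320,100,470,300,3))):
    im=manip.get_image(n)[:,:,::-1].copy(); cv2.imwrite(f"pics/h_{n}.png",im)
    draw(im,n,press_pts((.6096,.1494),np.radians(54.8),0.),*b,f"pics/h1_{n}.png")
E
```

```text
5.45 [0.4529 0.157  0.1246] [0.1882 0.2246 1.8661 0.0003 1.0548 1.8063] 0.01706273949087171 [  0.3597   0.7431 -18.6557] [ 0.045  -0.0677 -0.241 ]
[-0.0841  0.1324  0.1246] rho 0.15688994290472133 q 0.4325374896775429 q by tool -179.51707938531206 toolaz -92.71707938531205
```

View pics/h1_top.png

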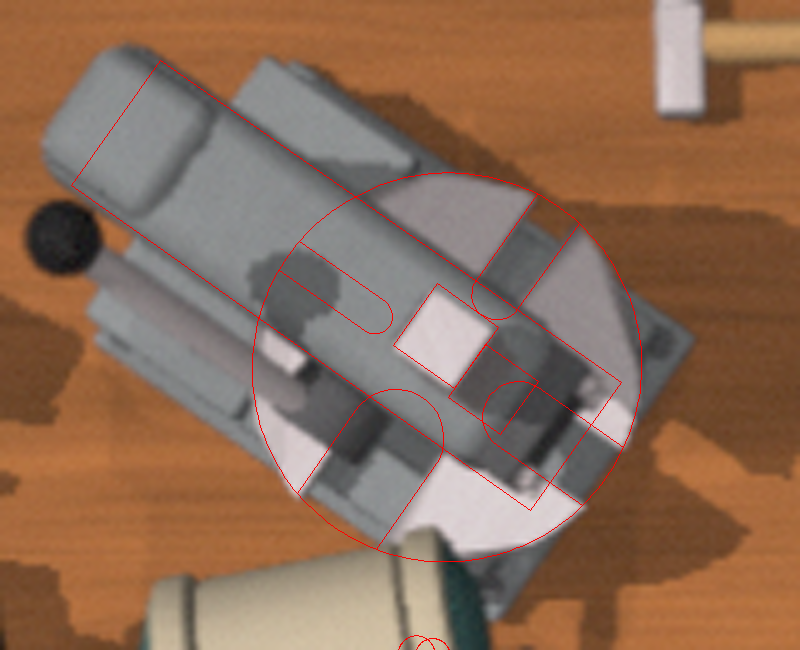

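View pics/h1_scene.png

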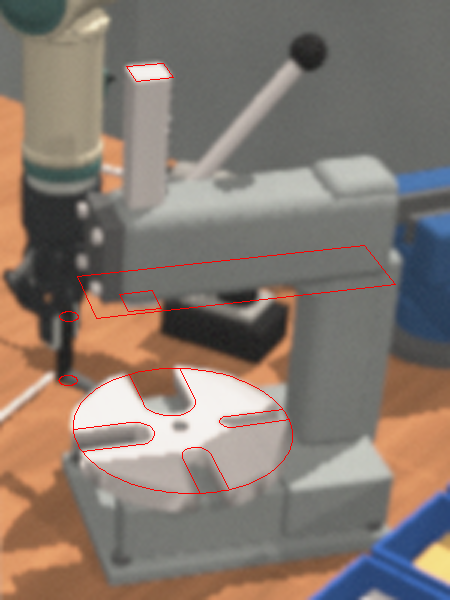

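Call:
send_rows:
  increments:
    - [0.6, 0, 0, 0, 0]
    - [0.6, 0, 0, 0, 0]
    - [0.6, 0, 0, 0, 0]
    - [0.6, 0, 0, -0.05, 0]
    - [0.6, 0, 0, -0.06, 0]
    - [0.5, 0.03, 0, -0.05, 0.12]
    - [0.5, 0.055, -0.005, -0.02, 0.13]
    - [0.5, 0.055, 0.008, 0, 0]

```text
clock: 6.55
position: [0.4271, 0.0199, 0.3093]
ee_rot: [0.003, -0.594, 0.804, -0.003]
contact_force: [-0.5, -1.2, 0.0]
width: 0.0427
```

Run:
```python
from pl import *
p,r,s=pose(); print(s['clock'],p,s['qpos'],s['width'],s['contact_force']); print(r.as_matrix())
to([.4773,-.3156,.28])
from ov import *
for n,b in(("top",(170,120,330,250,5)),):
    im=manip.get_image(n)[:,:,::-1].copy(); cv2.imwrite(f"pics/i_{n}.png",im)
    draw(im,n,press_pts((.6096,.1494),np.radians(54.8),0.),*b,f"pics/i1_{n}.png")
```

```text
6.55 [0.4271 0.0199 0.3093] [-0.1158  0.0061  1.6418 -0.0008  1.4858  1.7528] 0.042728579037826404 [-0.4604 -1.151   0.0132]
[[-0.2934 -0.956   0.0078]
 [-0.956   0.2934 -0.0017]
 [-0.0006 -0.0079 -1.    ]]
tool delta [ 0.306  -0.1462  0.0303] rows@.06: 5.099971431433128
```

View pics/i1_top.png

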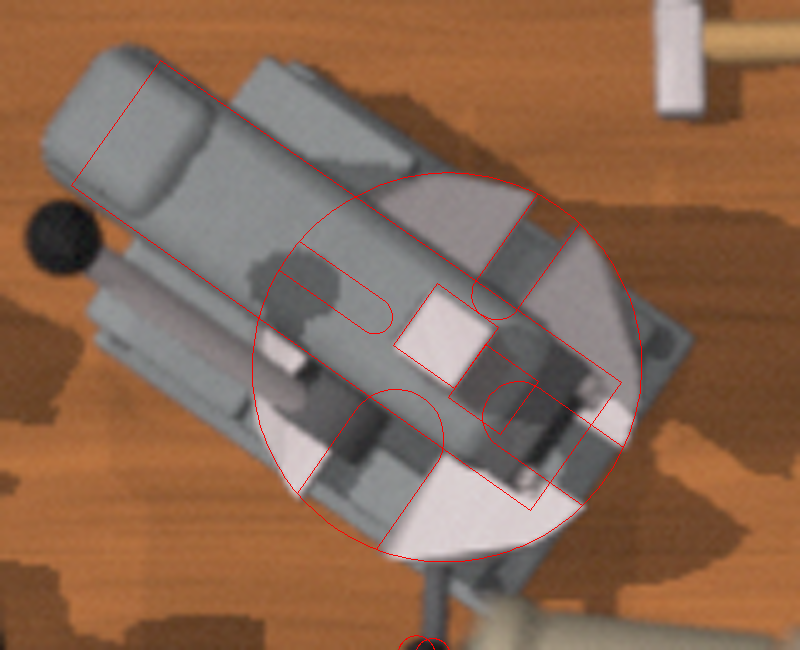

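Call:
send_rows:
  increments:
    - [0.5, 0.051, -0.0244, 0, 0]
    - [0.5, 0.051, -0.0244, 0, 0]
    - [0.5, 0.051, -0.0244, 0, 0]
    - [0.5, 0.051, -0.0244, 0, 0]
    - [0.5, 0.051, -0.0244, 0, 0]
    - [0.5, 0.051, -0.0244, 0, 0]
    - [0.5, 0, 0, 0.05, 0]
    - [0.5, 0, 0, 0, 0]

```text
clock: 7.6
position: [0.4729, -0.3125, 0.2529]
ee_rot: [-0.001, -0.594, 0.805, 0.004]
contact_force: [-0.8, -0.4, 0.7]
width: 0.0428
```

Run:
```python
from pl import *
p,r,s=pose(); print(s['clock'],p,s['qpos'],s['width'],s['contact_force']); print(r.as_matrix())
to([.4773,-.3156,.095])
im=manip.get_image("scene")[:,:,::-1]; crop(im,140,180,300,340,4,"pics/j.png")
```

```text
7.6 [ 0.4729 -0.3125  0.2529] [-0.7068  0.2572  1.4776  0.0002  1.4157  1.1632] 0.042836544382771395 [-0.802  -0.3549  0.6979]
[[-0.2948 -0.9555 -0.0067]
 [-0.9555  0.2948  0.006 ]
 [-0.0037  0.0081 -1.    ]]
tool delta [ 0.0023 -0.0064  0.1579] rows@.06: 2.631398877635937
```

View pics/j.png

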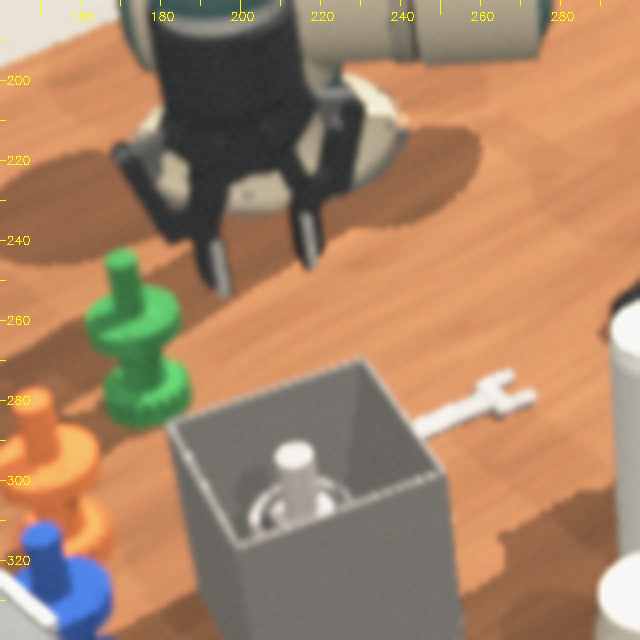

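Call:
send_rows:
  increments:
    - [0.5, 0.002, -0.006, 0.04, 0]
    - [0.5, 0, 0, 0.05, 0]
    - [0.5, 0, 0, 0.04, 0]
    - [0.5, 0, 0, 0.027, 0]
    - [0.5, 0, 0, 0, 0]

```text
clock: 8.28
position: [0.4807, -0.3169, 0.0999]
ee_rot: [-0.0, -0.595, 0.804, 0.0]
contact_force: [-0.1, 0.6, 0.2]
width: 0.0425
```

Run:
```python
from pl import *
p,r,s=pose(); print(s['clock'],p,s['qpos'],s['width'],s['contact_force']); 
to([.4773,-.3156,.095])
im=manip.get_image("scene")[:,:,::-1]; crop(im,140,180,300,340,4,"pics/k.png")
```

```text
8.275 [ 0.4807 -0.3169  0.0999] [-0.7036  0.3789  1.6992  0.      1.0638  1.1641] 0.042534585866174264 [-0.1311  0.5939  0.2103]
tool delta [-0.0002  0.0036  0.005 ] rows@.06: 0.08250175866122937
```

View pics/k.png

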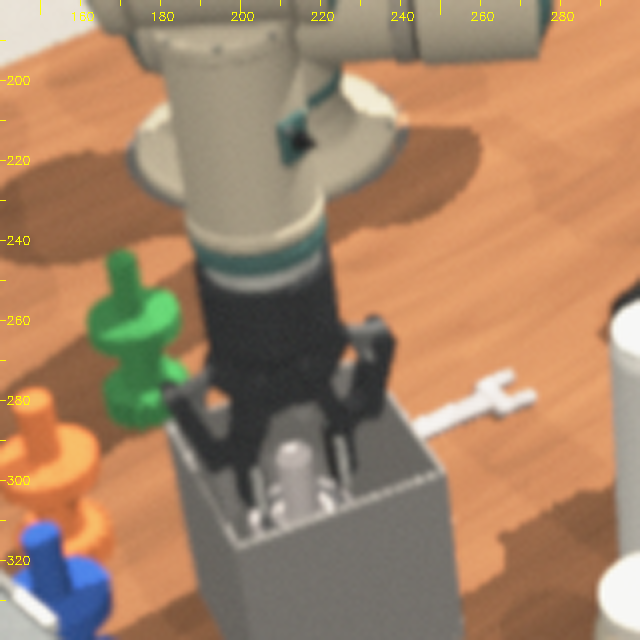

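Call:
send_rows:
  increments:
    - [0.5, 0, 0.0035, 0.004, 0]
    - [0.1, 0, 0, 0, 0]
    - [0.1, 0, 0, 0, 0]
    - [0.1, 0, 0, 0, 0]
    - [0.1, 0, 0, 0, 0]
  squeeze: 60

```text
clock: 8.95
position: [0.4775, -0.3163, 0.0968]
ee_rot: [0.001, -0.594, 0.804, -0.001]
contact_force: [-0.0, 2.1, 6.0]
width: 0.0202
```

Run:
```python
from pl import *
p,r,s=pose(); print(s['clock'],p,s['qpos'],s['width'],s['contact_force'],s['moment']);
```

```text
8.95 [ 0.4775 -0.3163  0.0968] [-0.7072  0.3772  1.7114  0.0012  1.0513  1.1616] 0.02017800390103179 [-0.0094  2.1168  5.9521] [0.4783 0.0554 0.0191]
```

Call:
send_rows:
  increments:
    - [0.1, 0, 0, -0.03, 0]
    - [0.1, 0, 0, -0.05, 0]
    - [0.1, 0, 0, -0.05, 0]
    - [0.1, 0, 0, -0.05, 0]
    - [0.1, 0, 0, 0, 0]

```text
clock: 9.57
position: [0.4784, -0.3181, 0.2788]
ee_rot: [0.001, -0.594, 0.804, -0.004]
contact_force: [0.2, -0.9, -7.1]
width: 0.0204
```

Run:
```python
from pl import *
p,r,s=pose(); print(s['clock'],p,s['width'],s['contact_force'],s['moment']); to([.471,-.047,p[2]])
for uv in((350,272),(358,268),(350,282),(356,290),(231,283)): print(atz("top",uv,.005))
from scipy.optimize import least_squares
D=[(.2766,1.5062,.1708,-.5485,.2304),(.1703,1.4287,.5289,-.0339,.3207),(.2826,1.6328,.5528,.004,.1779),(.3309,1.7069,.5588,.0038,.1243),(.0061,1.6418,.4271,.0199,.3093),(.2572,1.4776,.4729,-.3125,.2529),(.3789,1.6992,.4807,-.3169,.0999),(.2246,1.8661,.4529,.157,.1246)]
def f(v):
    a,d,L2,L3,e,lat=v; o=[]
    for q2,q3,x,y,z in D:
        F=a+L2*np.sin(q2)+L3*np.sin(q2+q3+e); Z=d+L2*np.cos(q2)+L3*np.cos(q2+q3+e)
        o+=[F-np.sqrt(x*x+y*y-lat**2),Z-z]
    return o
for x0 in([0,.1,.4,.4,0,.07],[.05,.2,.3,.5,.2,.07]):
    r=least_squares(lambda v:np.r_[f(v),(v[5]-.07)*10],x0); print(r.x,np.abs(r.fun).max())
im=manip.get_image("scene")[:,:,::-1]; crop(im,140,150,300,340,3,"pics/l.png")
```

```text
9.575 [ 0.4784 -0.3181  0.2788] 0.020435760469847943 [ 0.2054 -0.9242 -7.0781] [-0.0963 -0.0552  0.0217]
tool delta [-0.2569  0.0867 -0.0016] rows@.06: 4.2816760064634325
[ 0.4054 -0.0872  0.005 ]
[ 0.4161 -0.1088  0.005 ]
[ 0.3785 -0.0871  0.005 ]
[ 0.357  -0.1032  0.005 ]
[0.3757 0.234  0.005 ]
[ 0.0013 -0.2193  0.6174  0.4248  0.134   0.07  ] 0.0021660342016921463
[ 0.0013 -0.2193  0.6174  0.4248  0.134   0.07  ] 0.002166034557125829
```

View pics/l.png

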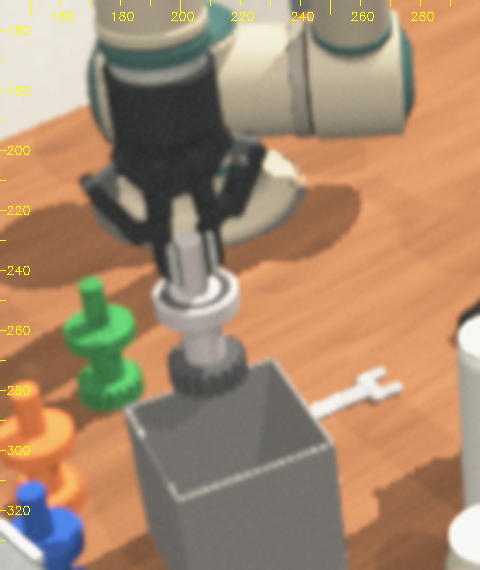

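Call:
send_rows:
  increments:
    - [0.1, -0.0514, 0.0173, 0, 0]
    - [0.1, -0.0514, 0.0173, 0, 0]
    - [0.1, -0.0514, 0.0173, 0, 0]
    - [0.1, -0.0514, 0.0173, 0, 0]
    - [0.1, -0.0514, 0.0173, 0, 0]
    - [0.1, 0, 0, 0.05, 0]
    - [0.1, 0, 0, 0.05, 0]
    - [0.1, 0, 0, 0.05, 0]

```text
clock: 10.62
position: [0.4668, -0.0444, 0.1211]
ee_rot: [-0.002, -0.595, 0.804, 0.002]
contact_force: [1.0, -0.4, -6.8]
width: 0.0203
```

Call:
send_rows:
  increments:
    - [0.1, 0, 0, 0.025, 0]
    - [0.1, 0, 0, 0, 0]

```text
clock: 10.88
position: [0.4658, -0.0445, 0.0965]
ee_rot: [-0.003, -0.594, 0.804, 0.004]
contact_force: [0.3, -0.0, -5.8]
width: 0.0203
```

Run:
```python
from pl import *
p,r,s=pose(); print(s['clock'],p,s['qpos'],s['width'],s['contact_force'],s['moment'],r.as_matrix())
im=manip.get_image("scene")[:,:,::-1]; crop(im,200,130,400,330,4,"pics/m.png")
```

```text
10.875 [ 0.4658 -0.0445  0.0965] [-0.244   0.2442  1.9242 -0.0002  0.9832  1.6251] 0.02025147979182728 [ 0.2508 -0.0209 -5.8362] [ 0.0028  0.0222 -0.0316] [[-0.2938 -0.9558 -0.0097]
 [-0.9559  0.2938  0.0022]
 [ 0.0007  0.0099 -1.    ]]
```

View pics/m.png

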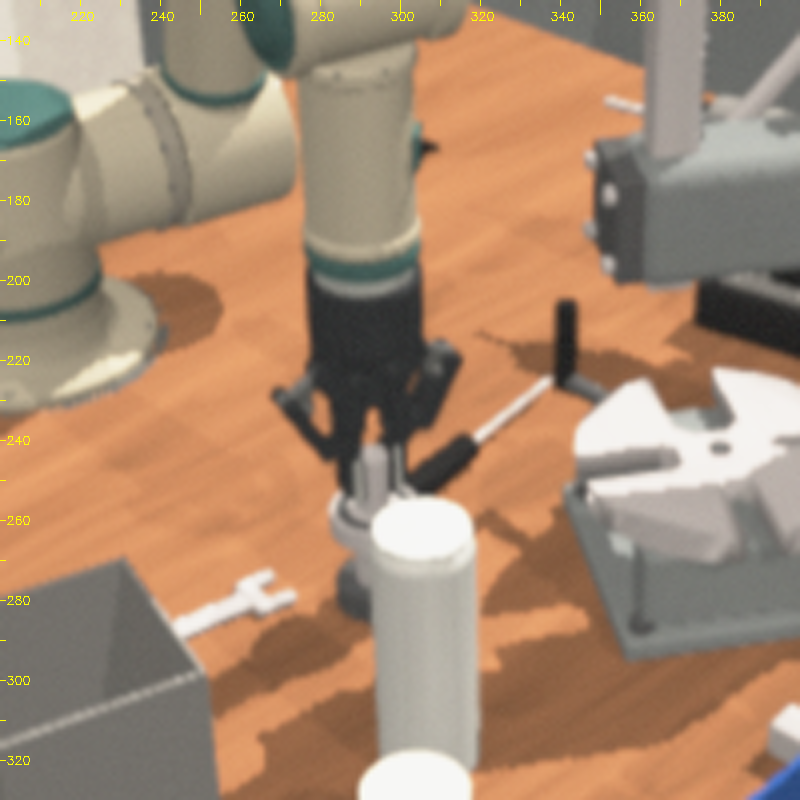

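Call:
send_rows:
  increments:
    - [0.1, 0, 0, 0.004, 0]
    - [0.1, 0, 0, 0.001, 0]
    - [0.1, 0, 0, 0, 0]

```text
clock: 11.3
position: [0.4699, -0.0455, 0.0958]
ee_rot: [0.0, -0.594, 0.804, -0.0]
contact_force: [0.1, -0.2, -7.0]
width: 0.0207
```

Call:
send_rows:
  increments:
    - [0.1, 0, 0, 0.002, 0]
    - [0.1, 0, 0, 0.001, 0]
    - [0.1, 0, 0, 0, 0]

```text
clock: 11.68
position: [0.4699, -0.0454, 0.0928]
ee_rot: [0.0, -0.594, 0.804, -0.0]
contact_force: [-1.2, -0.5, -1.3]
width: 0.0206
```

Call:
send_rows:
  increments:
    - [0.4, 0, 0, 0, 0]
    - [0.5, 0, 0, 0, 0]
    - [0.5, 0, 0, 0, 0]
    - [0.5, 0, 0, -0.04, 0]
    - [0.5, 0, 0, -0.06, 0]
    - [0.5, 0, 0, -0.06, 0]
    - [0.5, 0, 0, -0.06, 0]

```text
clock: 12.55
position: [0.4695, -0.0454, 0.3144]
ee_rot: [0.0, -0.594, 0.804, -0.0]
contact_force: [0.4, -0.2, -0.3]
width: 0.0427
```

Run:
```python
from pl import *
p,r,s=pose(); print(s['clock'],p,s['qpos'],s['width'],s['contact_force'])
im=manip.get_image("scene")[:,:,::-1]; cv2.imwrite("pics/n_s.png",im);crop(im,200,130,400,330,4,"pics/n.png")
im=manip.get_image("top")[:,:,::-1]; cv2.imwrite("pics/n_t.png",im)
```

```text
12.55 [ 0.4695 -0.0454  0.3144] [-0.2439  0.0787  1.5523 -0.0001  1.5097  1.6251] 0.0427148586778841 [ 0.3869 -0.188  -0.3017]
```

View pics/n.png

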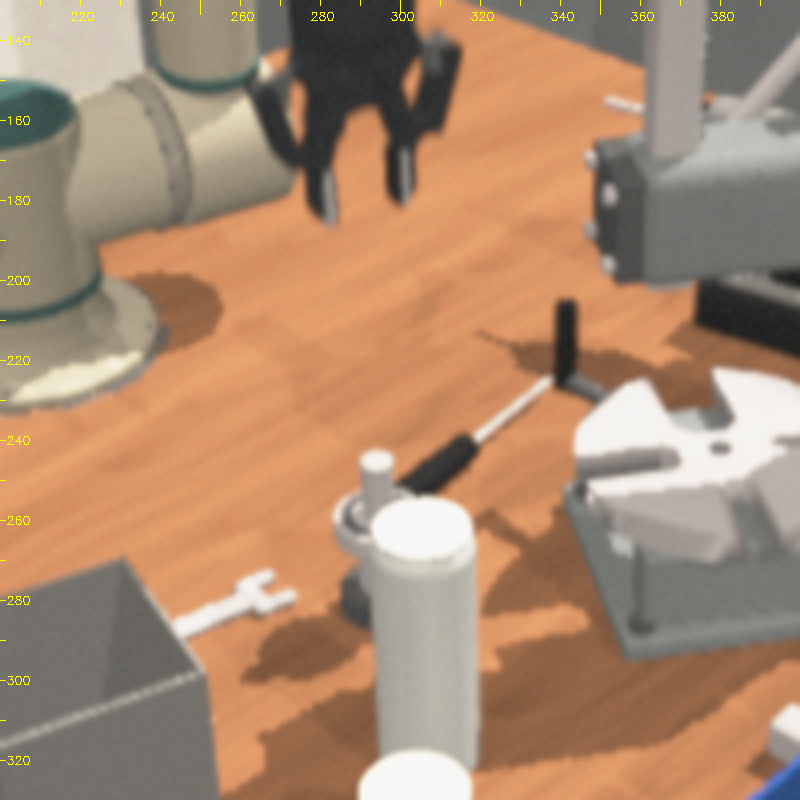

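View pics/n_t.png

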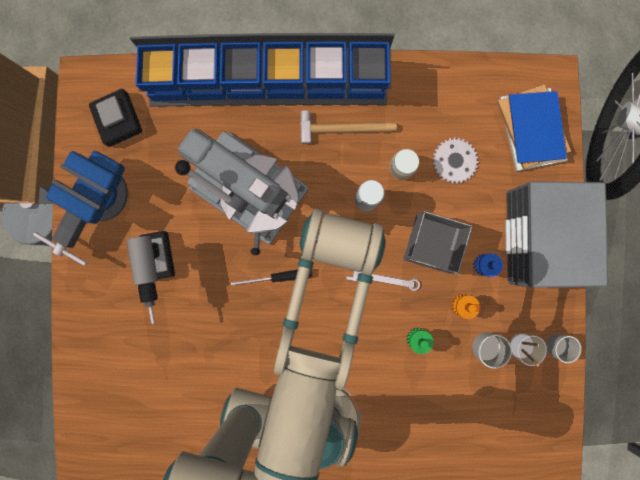

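Call:
send_rows:
  increments:
    - [0.5, 0, 0, -0.05, -0.18]
    - [0.5, 0, 0, -0.055, -0.18]
    - [0.5, 0, 0, -0.055, -0.18]
    - [0.5, 0, 0, -0.055, -0.18]
    - [0.5, 0, 0, -0.055, -0.18]
    - [0.5, 0, 0, -0.055, -0.18]
    - [0.5, 0, 0, -0.055, -0.18]

```text
clock: 13.52
position: [0.4701, -0.0455, 0.6866]
ee_rot: [-0.0, 0.95, -0.311, 0.001]
contact_force: [1.8, -0.4, 1.5]
width: 0.0429
```

```bash
cat > st.py <<'E'
from pl import *
p,r,s=pose(); M=r.as_matrix(); print(s['clock'],"p",p,"q",s['qpos'],"w",s['width'],"F",s['contact_force'].round(1))
z=M[:,2]; print("tilt",np.degrees(np.arccos(-z[2])),"tilt az",np.degrees(np.arctan2(z[1],z[0])),"x az",np.degrees(np.arctan2(M[1,0],M[0,0])),"x.z",M[2,0])
E
python3 st.py
```

```text
13.525 p [ 0.4701 -0.0455  0.6866] q [-0.2438  0.2803  0.3346 -0.0001  2.5246  0.3892] w 0.04293883057842867 F [ 1.8 -0.4  1.5]
tilt 0.12292761501505733 tilt az -16.008917850178555 x az -36.274817978727256 x.z 0.0020126745105854514
```

Call:
send_rows:
  increments:
    - [0.5, -0.06, -0.0084, 0, 0]
    - [0.5, -0.06, -0.0084, 0, 0]
    - [0.5, -0.06, -0.0084, 0, 0]
    - [0.5, -0.06, -0.0084, 0, 0]
    - [0.5, -0.06, -0.0084, 0, 0]
    - [0.5, -0.06, -0.0084, 0, 0]
    - [0.5, -0.06, -0.0084, -0.01, 0]
    - [0.5, -0.06, -0.0084, -0.01, 0]

```text
clock: 14.52
position: [0.1237, 0.2952, 0.7048]
ee_rot: [-0.0, 0.949, -0.314, 0.0]
contact_force: [1.7, 1.3, -0.8]
width: 0.0424
```

```bash
python3 st.py
```

```text
14.525 p [0.1237 0.2952 0.7048] q [ 0.9559  0.0217  0.6142 -0.0003  2.5053  1.5943] w 0.042438886818704086 F [ 1.7  1.3 -0.8]
tilt 0.024543834676696675 tilt az 26.136684585680147 x az -36.59431484835206 x.z 0.00019626607041286308
```

Call:
send_rows:
  increments:
    - [0.5, 0, 0, -0.06, 0]
    - [0.5, 0, 0, -0.06, 0]
    - [0.5, 0, 0, -0.06, 0]

```text
clock: 14.9
position: [0.1258, 0.2951, 0.7718]
ee_rot: [-0.038, 0.949, -0.313, 0.012]
contact_force: [0.3, -0.9, -0.2]
width: 0.0424
```

```bash
python3 st.py
```

```text
14.9 p [0.1258 0.2951 0.7718] q [0.9494 0.1301 0.2241 0.0007 2.7084 1.5863] w 0.04240540975661936 F [ 0.3 -0.9 -0.2]
tilt 4.525998406128123 tilt az 54.62375465562103 x az -36.44673789510047 x.z -0.0014788757476875344
```

Call:
send_rows:
  increments:
    - [0.5, 0, 0.06, 0, 0]
    - [0.5, 0, 0.06, 0, 0]
    - [0.5, 0, 0.03, -0.05, 0]
    - [0.5, 0, 0.03, -0.05, 0]
    - [0.5, 0, 0.03, -0.05, 0]

```text
clock: 15.52
position: [-0.0092, 0.1288, 0.787]
ee_rot: [-0.079, 0.946, -0.315, 0.026]
contact_force: [-0.4, 1.1, -0.3]
width: 0.0429
```

```bash
python3 st.py
```

```text
15.525 p [-0.0092  0.1288  0.787 ] q [ 1.2278 -0.1757  0.4461 -0.1145  2.7099  1.7625] w 0.042930819168963276 F [-0.4  1.1 -0.3]
tilt 9.498352156121593 tilt az 53.51602112227149 x az -36.81310158975031 x.z -0.0009610863984189991
```

Call:
send_rows:
  increments:
    - [0.5, 0, 0, -0.06, 0]
    - [0.5, 0, 0, -0.06, 0]
    - [0.5, 0, 0, -0.06, 0]
    - [0.5, 0, 0, -0.06, 0]

```text
clock: 16.02
position: [-0.023, 0.1209, 0.8187]
ee_rot: [-0.146, 0.939, -0.31, 0.03]
contact_force: [-0.1, -0.5, 0.3]
width: 0.0429
```

```bash
python3 st.py
```

```text
16.025 p [-0.023   0.1209  0.8187] q [ 1.7761 -0.1335  0.2935 -0.4884  2.7102  1.9407] w 0.04293234845394905 F [-0.1 -0.5  0.3]
tilt 17.135736353401256 tilt az 60.006676362727944 x az -36.19984082815025 x.z -0.033315052358654236
```

Run:
```python
from pl import *
d=to([.292,.471,.70]); print(d/8)
```

```text
tool delta [ 0.0514 -0.4137  0.2491] rows@.06: 6.895528130317723
[ 0.0064 -0.0517  0.0311]
```

Call:
send_rows:
  increments:
    - [0.5, 0.0064, -0.0517, 0.031, 0]
    - [0.5, 0.0064, -0.0517, 0.031, 0]
    - [0.5, 0.0064, -0.0517, 0.031, 0]
    - [0.5, 0.0064, -0.0517, 0.031, 0]
    - [0.5, 0.0064, -0.0517, 0.031, 0]
    - [0.5, 0.0064, -0.0517, 0.031, 0]
    - [0.5, 0.0064, -0.0517, 0.031, 0]
    - [0.5, 0.0064, -0.0517, 0.031, 0]

```text
clock: 17.02
position: [0.2329, 0.4142, 0.7201]
ee_rot: [-0.141, 0.941, -0.307, 0.039]
contact_force: [-0.2, 0.1, 0.6]
width: 0.0429
```

```bash
python3 st.py
```

```text
17.025 p [0.2329 0.4142 0.7201] q [0.8911 0.1085 0.5164 0.0339 2.2241 1.5461] w 0.04288955664079026 F [-0.2  0.1  0.6]
tilt 16.81858585054074 tilt az 56.39334659305218 x az -36.01321354042949 x.z -0.012691384958241583
```

Call:
send_rows:
  increments:
    - [0.5, 0, -0.048, -0.036, 0]
    - [0.5, 0, -0.048, -0.036, 0]
    - [0.5, 0, -0.048, -0.036, 0]
    - [0.5, 0, -0.048, -0.036, 0]
    - [0.5, 0, -0.05, -0.03, 0]
    - [0.5, 0, -0.05, -0.03, 0]
    - [0.5, 0, -0.05, -0.03, 0]
    - [0.5, 0, -0.05, -0.03, 0]

```text
clock: 18.02
position: [0.3214, 0.5053, 0.7826]
ee_rot: [-0.262, 0.916, -0.297, 0.069]
contact_force: [0.3, -1.0, 0.5]
width: 0.0428
```

```bash
python3 st.py
```

```text
18.025 p [0.3214 0.5053 0.7826] q [0.8356 0.252  0.2221 0.1003 2.1232 1.54  ] w 0.042768889531700854 F [ 0.3 -1.   0.5]
tilt 31.408216137122942 tilt az 57.294162915910775 x az -35.49753129589585 x.z -0.029726091183742337
```

Call:
send_rows:
  increments:
    - [0.5, 0, -0.057, -0.018, 0]
    - [0.5, 0, -0.057, -0.018, 0]
    - [0.5, 0, -0.057, -0.018, 0]
    - [0.5, 0, -0.058, -0.01, 0]
    - [0.5, 0, -0.058, -0.01, 0]
    - [0.5, 0, -0.058, -0.005, 0]
    - [0.5, 0, -0.058, -0.005, 0]

```text
clock: 18.9
position: [0.4138, 0.611, 0.8154]
ee_rot: [-0.385, 0.872, -0.284, 0.102]
contact_force: [-0.1, -0.5, -0.5]
width: 0.0426
```

```bash
python3 st.py
```

```text
18.9 p [0.4138 0.611  0.8154] q [0.8162 0.3196 0.2218 0.1345 1.7874 1.5307] w 0.04263098495612449 F [-0.1 -0.5 -0.5]
tilt 46.92132639341059 tilt az 57.088933963514684 x az -35.05129175564071 x.z -0.03990603024676703
```

Call:
send_rows:
  increments:
    - [0.5, 0, -0.058, -0.005, 0]
    - [0.5, 0, -0.058, -0.005, 0]
    - [0.5, 0, 0, 0, -0.055]

```text
clock: 19.27
position: [0.4348, 0.6343, 0.8312]
ee_rot: [-0.416, 0.864, -0.255, 0.124]
contact_force: [-0.9, -0.9, -0.4]
width: 0.0429
```

```bash
python3 st.py
python3 - <<'E'
from pl import *
for n,b in(("scene",(240,210,360,310,6)),("top",(270,190,390,290,6))):
    im=manip.get_image(n)[:,:,::-1].copy(); cv2.imwrite(f"pics/o_{n}.png",im); crop(im,*b,f"pics/o1_{n}.png")
E
```

```text
19.275 p [0.4348 0.6343 0.8312] q [0.8115 0.3327 0.2222 0.1439 1.6947 1.4712] w 0.04287599341850531 F [-0.9 -0.9 -0.4]
tilt 51.50446352791472 tilt az 56.97248062514125 x az -32.922956879937274 x.z 0.0022946485094020863
```

View pics/o1_scene.png

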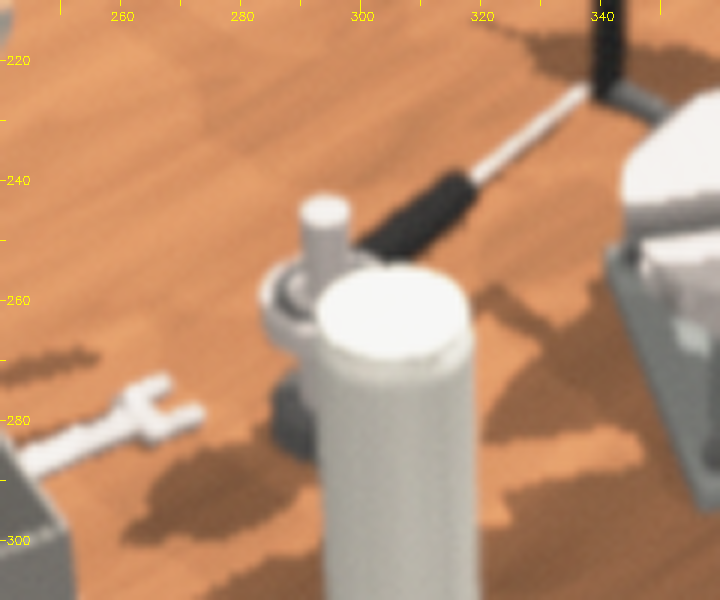

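View pics/o1_top.png

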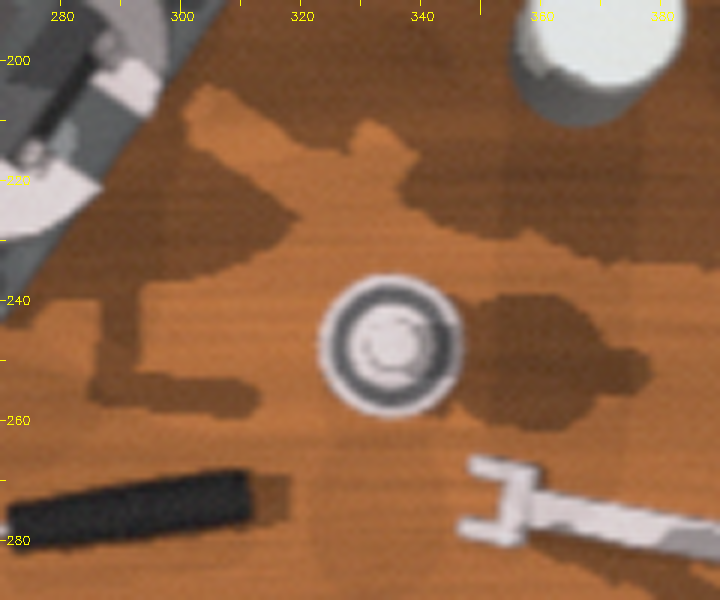

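View pics/o_scene.png

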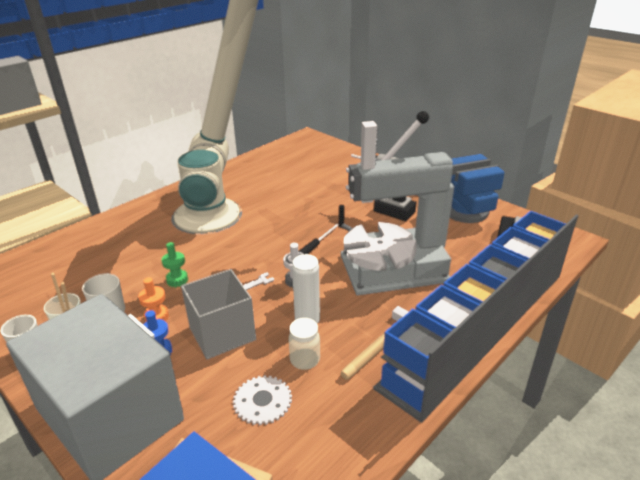

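```bash
cat > fk.py <<'E'
from pl import *
from scipy.optimize import least_squares
D=[([-1.39,.2766,1.5062,0,1.3607,-.121],[.1708,-.5485,.2304]),([-.1951,.1703,1.4287,0,1.544,.5271],[.5289,-.0339,.3207]),([-.7072,.3772,1.7114,0,1.0513,1.1616],[.4775,-.3163,.0968]),([.1882,.2246,1.8661,0,1.0548,1.8063],[.4529,.157,.1246]),
([-.2438,.2803,.3346,0,2.5246,.3892],[.4701,-.0455,.6866]),([.9494,.1301,.2241,0,2.7084,1.5863],[.1258,.2951,.7718]),([1.2278,-.1757,.4461,-.1145,2.7099,1.7625],[-.0092,.1288,.787]),([1.7761,-.1335,.2935,-.4884,2.7102,1.9407],[-.023,.1209,.8187]),
([.8911,.1085,.5164,.0339,2.2241,1.5461],[.2329,.4142,.7201]),([.8356,.252,.2221,.1003,2.1232,1.54],[.3214,.5053,.7826]),([.8115,.3327,.2222,.1439,1.6947,1.4712],[.4348,.6343,.8312])]
def fk(q,v):
    d,L2,ax,L3,lat,latw,Lt,sg,off=v
    R1=R.from_euler('z',q[0]); R2=R1*R.from_euler('y',q[1]); R3=R2*R.from_euler('y',q[2]); R4=R3*R.from_euler('z',sg*q[3]); R5=R4*R.from_euler('y',q[4]); R6=R5*R.from_euler('z',q[5])
    p=R1.apply([0,lat,d])+R2.apply([0,0,L2])+R3.apply([ax,0,L3])+R5.apply([off,latw,Lt]); return p,R6
def fit():
    best=None
    for sg in(1,-1):
        f=lambda u:np.concatenate([fk(q,list(u[:7])+[sg,u[7]])[0]-p for q,p in D])
        s=least_squares(f,[.3,.6,.0,.42,.035,.035,.3,0]); 
        if best is None or s.cost<best[0]: best=(s.cost,list(s.x[:7])+[sg,s.x[7]],np.abs(s.fun).max())
    return best
V=fit()[1]
def ik(p,rot,q0):
    # rot: target R ; compare tool frame
    def f(q):
        a,b=fk(q,V); b=b*C; return np.r_[(a-p)*5,(rot.inv()*b).as_rotvec()]
    lo=[-2.89,-.75,.22,-1.18,.11,-2.7];hi=[2.89,2.08,2.7,4.32,2.71,2.7]
    s=least_squares(f,np.clip(q0,np.array(lo)+.01,np.array(hi)-.01),bounds=(lo,hi)); return s.x,s.cost
C=R.identity()
E
python3 - <<'E'
import fk
from fk import *
print(fit())
p,r,s=pose(); a,b=fk.fk(s['qpos'],V); print(a-p); M=(b.inv()*r); print("C",M.as_rotvec()); 
print(tri((294,245.3),(335.5,247.5)), atz("top",(335,247.5),.081),atz("top",(335.5,247.5),.126))
E
```

```text
(np.float64(9.613539968161329e-08), [np.float64(0.13695124444334855), np.float64(0.629607372058291), np.float64(0.060386616681620764), np.float64(0.4211095573371094), np.float64(0.06942678190821719), np.float64(1.5814213808452993e-05), np.float64(0.3645582625127504), 1, np.float64(-7.543810576285392e-06)], np.float64(0.0002935848700544863))Traceback (most recent call last):
  File "<stdin>", line 4, in <module>
AttributeError: 'function' object has no attribute 'fk'
```

Run:
```python
import fk as m
from fk import *
p,r,s=pose(); a,b=m.fk(s['qpos'],V); m.C=b.inv()*r; print("C",m.C.as_rotvec(),a-p)
print(tri((294,245.3),(335.5,247.5)), atz("top",(335,247.5),.081),atz("top",(335.5,247.5),.126))
sh=np.array([.4699,-.0454])
z=r.as_matrix()[:,2]
q=s['qpos'].copy()
g=np.r_[sh,.107]+.019*z   # TCP for grasp
for name,t in [("mid",[.42,.25,.55]),("mid2",[.42,0,.4]),("pre",g-.12*z),("grasp",g),("lift",g+[0,0,.042])]:
    q,c=ik(np.array(t),r,q); print(name,np.array(t),q,c)
dirp=np.array([np.cos(YAW),np.sin(YAW),0])
e=np.array([*P2W(-.045,0,0)[:2],.143])+.019*z
for k in np.linspace(.2,0,6):
    q,c=ik(e-dirp*k,r,q); print(k,q,c)
```

```text
C [0.     0.     3.1416] [-0.  0.  0.]
(array([ 0.4696, -0.0455,  0.1231]), np.float64(0.001019154363479537)) [ 0.47   -0.0455  0.081 ] [ 0.4692 -0.0458  0.126 ]
mid [0.42 0.25 0.55] [-0.2249 -0.2712  1.6212  0.8344  1.4438  0.3922] 2.4308497551662356e-19
mid2 [0.42 0.   0.4 ] [-0.9313 -0.0839  1.8414  0.8369  1.7232 -0.3719] 2.908711649785472e-17
pre [ 0.4268 -0.1117  0.1699] [-1.0699  0.2984  2.0639  0.7769  1.3877 -0.8915] 6.027708618008722e-23
grasp [ 0.478  -0.0329  0.0952] [-0.8663  0.4107  2.1905  0.9718  1.139  -0.9985] 3.3645087330252495e-27
lift [ 0.478  -0.0329  0.1372] [-0.8663  0.3297  2.1467  0.9294  1.2116 -0.8885] 8.557332854912685e-29
0.2 [-0.8774  0.3432  2.1485  0.9267  1.2079 -0.9059] 2.072759954452402e-28
0.16 [-0.7838  0.3411  2.1528  0.9888  1.1604 -0.8727] 1.729302126715021e-29
0.12000000000000001 [-0.6887  0.3428  2.1492  1.0499  1.1124 -0.8378] 2.833639986476384e-29
0.08000000000000002 [-0.5937  0.3485  2.1377  1.1085  1.0643 -0.8013] 2.0205374010453696e-28
0.04000000000000001 [-0.5005  0.3579  2.1185  1.1628  1.0166 -0.7631] 1.4603534248116294e-27
0.0 [-0.4105  0.3709  2.0921  1.2114  0.9697 -0.7232] 3.0625218344097372e-27
```

Run:
```python
from pl import *
p,r,s=pose(); z=r.as_matrix()[:,2]; sh=np.array([.4697,-.0456]); g=np.r_[sh,.107]+.019*z
W=[p,[.42,.25,.55],[.42,-.02,.36],g-.10*z]
for a,b in zip(W,W[1:]):
    d=r.inv().apply(np.array(b)-a); n=int(np.ceil(np.linalg.norm(d)/.06)); print(d,n,d/n)
```

```text
[ 0.1966  0.4259 -0.0827] 8 [ 0.0246  0.0532 -0.0103]
[ 0.1467  0.2898 -0.059 ] 6 [ 0.0245  0.0483 -0.0098]
[0.0553 0.1946 0.0808] 4 [0.0138 0.0487 0.0202]
```

Call:
send_rows:
  increments:
    - [0.5, 0.0246, 0.0532, -0.0103, 0]
    - [0.5, 0.0246, 0.0532, -0.0103, 0]
    - [0.5, 0.0246, 0.0532, -0.0103, 0]
    - [0.5, 0.0246, 0.0532, -0.0103, 0]
    - [0.5, 0.0246, 0.0532, -0.0103, 0]
    - [0.5, 0.0246, 0.0532, -0.0103, 0]
    - [0.5, 0.0246, 0.0532, -0.0103, 0]
    - [0.5, 0.0246, 0.0532, -0.0103, 0]

```text
clock: 20.38
position: [0.4218, 0.2611, 0.5605]
ee_rot: [-0.416, 0.864, -0.254, 0.125]
contact_force: [1.8, -0.9, -0.5]
width: 0.0426
```

Call:
send_rows:
  increments:
    - [0.5, 0.0245, 0.0483, -0.0098, 0]
    - [0.5, 0.0245, 0.0483, -0.0098, 0]
    - [0.5, 0.0245, 0.0483, -0.0098, 0]
    - [0.5, 0.0245, 0.0483, -0.0098, 0]
    - [0.5, 0.0245, 0.0483, -0.0098, 0]
    - [0.5, 0.0245, 0.0483, -0.0098, 0]
    - [0.5, 0, 0, 0, 0]

```text
clock: 21.25
position: [0.424, -0.0109, 0.3695]
ee_rot: [-0.416, 0.863, -0.258, 0.123]
contact_force: [0.1, 0.3, 0.9]
width: 0.0428
```

```bash
python3 st.py;  python3 - <<'E'
from pl import *
p,r,s=pose(); z=r.as_matrix()[:,2]; sh=np.array([.4697,-.0456]); g=np.r_[sh,.107]+.019*z
d=to(g-.10*z); print(d/4)
E
```

```text
21.25 p [ 0.424  -0.0109  0.3695] q [-0.9393 -0.0488  1.885   0.8255  1.6738 -0.4307] w 0.04283223137194253 F [0.1 0.3 0.9]
tilt 51.39037602731824 tilt az 56.886410374313925 x az -33.21472329720181 x.z -0.002210353941279636
tool delta [0.0578 0.2076 0.0796] rows@.06: 3.459618352557469
[0.0145 0.0519 0.0199]
```

Call:
send_rows:
  increments:
    - [0.5, 0.0145, 0.05, 0.019, 0]
    - [0.5, 0.0145, 0.05, 0.02, 0]
    - [0.5, 0.0145, 0.05, 0.02, 0]
    - [0.5, 0.0145, 0.05, 0.02, 0]
    - [0.5, 0, 0.0075, 0, 0]
    - [0.5, 0, 0, 0, 0]

```text
clock: 22.0
position: [0.4364, -0.0961, 0.1617]
ee_rot: [-0.416, 0.864, -0.254, 0.124]
contact_force: [0.4, 0.0, 0.7]
width: 0.0427
```

```bash
python3 st.py;  python3 - <<'E'
from pl import *
p,r,s=pose(); z=r.as_matrix()[:,2]; sh=np.array([.4697,-.0456]); g=np.r_[sh,.107]+.019*z
d=to(g)
for n,b in(("scene",(220,130,360,310,4)),("top",(270,190,420,330,5))):
    im=manip.get_image(n)[:,:,::-1].copy(); crop(im,*b,f"pics/p_{n}.png")
E
```

```text
22.0 p [ 0.4364 -0.0961  0.1617] q [-1.0323  0.3042  2.0858  0.8035  1.3495 -0.8953] w 0.042724246230955734 F [0.4 0.  0.7]
tilt 51.48007017299957 tilt az 57.00903714596318 x az -32.85638761848176 x.z 0.0029506994516279306
tool delta [0.0004 0.0051 0.1004] rows@.06: 1.6730592063646417
```

View pics/p_scene.png

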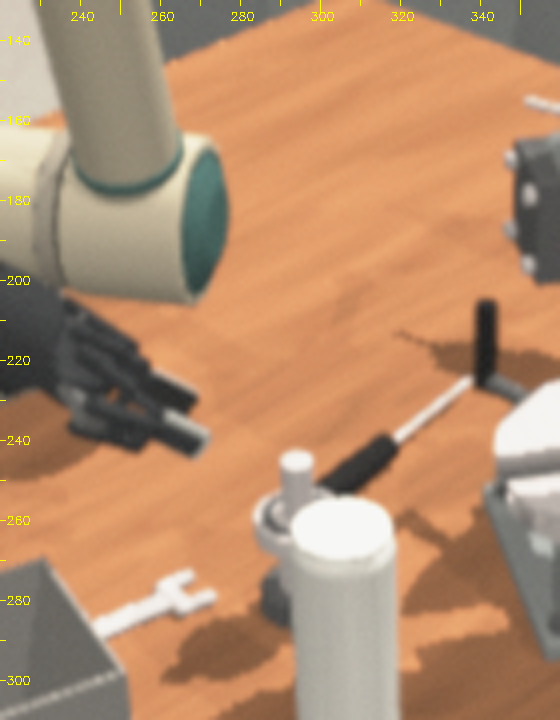

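View pics/p_top.png

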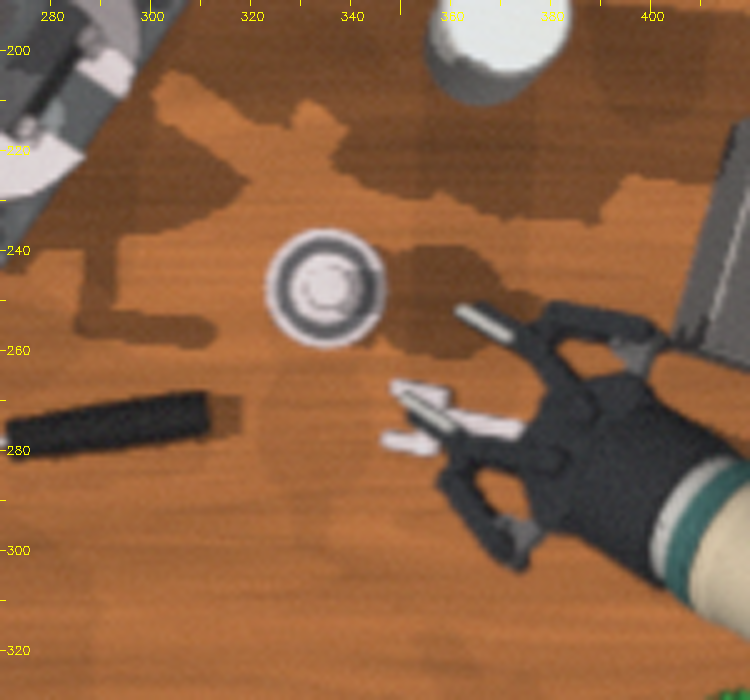

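Call:
send_rows:
  increments:
    - [0.5, 0, 0.004, 0.03, 0]
    - [0.5, 0, 0, 0.04, 0]
    - [0.5, 0, 0, 0.028, 0]
    - [0.5, 0, 0, 0, 0]

```text
clock: 22.6
position: [0.4763, -0.0325, 0.0971]
ee_rot: [-0.416, 0.865, -0.253, 0.123]
contact_force: [-0.0, 0.0, 1.4]
width: 0.0426
```

```bash
python3 st.py;  python3 - <<'E'
from pl import *
p,r,s=pose(); z=r.as_matrix()[:,2]; sh=np.array([.4697,-.0456]); g=np.r_[sh,.107]+.019*z
d=to(g)
for n,b in(("scene",(220,170,360,310,4)),("top",(300,200,400,300,6))):
    im=manip.get_image(n)[:,:,::-1].copy(); crop(im,*b,f"pics/q_{n}.png")
E
```

```text
22.6 p [ 0.4763 -0.0325  0.0971] q [-0.8674  0.4055  2.1899  0.9659  1.1433 -0.9966] w 0.0426398770090698 F [-0.   0.   1.4]
tilt 51.45693732300492 tilt az 57.1598036825711 x az -32.707562156931985 x.z 0.0029057314063727635
tool delta [0.0016 0.0013 0.0014] rows@.06: 0.026141910694946847
```

View pics/q_scene.png

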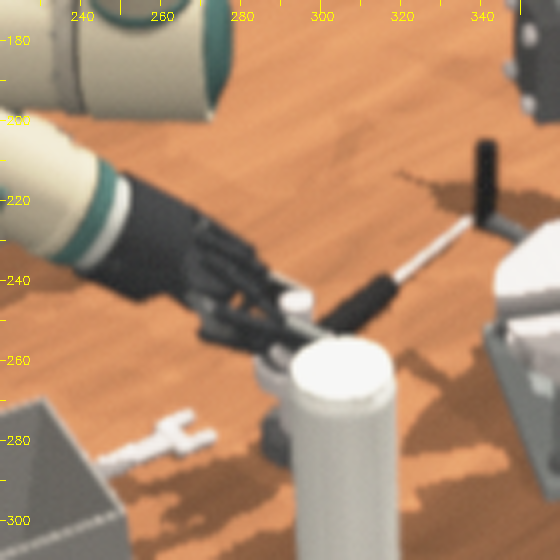

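View pics/q_top.png

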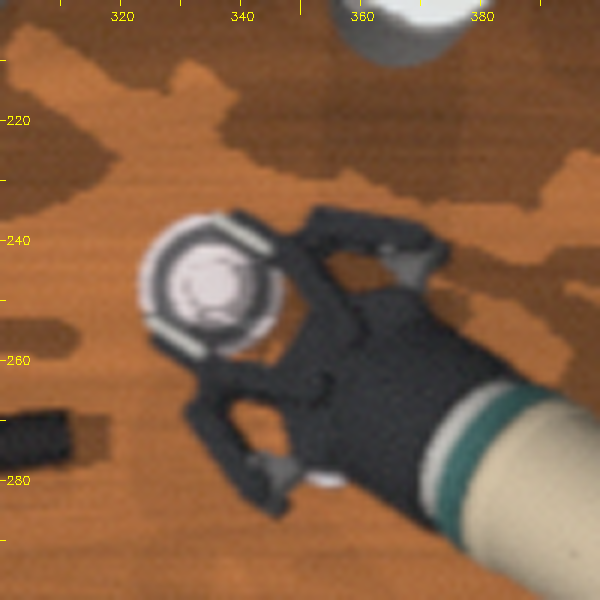

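Call:
send_rows:
  increments:
    - [0.5, 0.0015, 0, 0.001, 0]
    - [0.1, 0, 0, 0, 0]
    - [0.1, 0, 0, 0, 0]
    - [0.1, 0, 0, 0, 0]
    - [0.1, 0, 0, 0, 0]
  squeeze: 70

```text
clock: 23.32
position: [0.4782, -0.0347, 0.096]
ee_rot: [-0.416, 0.864, -0.254, 0.124]
contact_force: [-2.9, -2.6, 6.3]
width: 0.0205
```

```bash
python3 st.py;  python3 - <<'E'
from pl import *
p,r,s=pose()
d=to(p+[0,0,.05])
dirp=np.array([np.cos(YAW),np.sin(YAW),0])
print("fwd per .06", r.inv().apply(dirp*.06), "up", r.inv().apply([0,0,.05]))
print(W2P(p), W2P([.4697,-.0456,0]))
E
```

```text
23.325 p [ 0.4782 -0.0347  0.096 ] q [-0.8682  0.4099  2.1864  0.9679  1.1425 -0.9967] w 0.020492063906328278 F [-2.9 -2.6  6.3]
tilt 51.49281458799214 tilt az 57.00796837743407 x az -32.870854888320856 x.z 0.0026581394776948597
tool delta [ 0.0001 -0.0391 -0.0311] rows@.06: 0.6521046391935846
fwd per .06 [ 0.0024 -0.0373  0.0469] up [ 0.0001 -0.0391 -0.0311]
[-0.2262  0.0013  0.096 ] [-0.24    0.0019  0.    ]
```

Call:
send_rows:
  increments:
    - [0.1, 0, -0.01, -0.008, 0]
    - [0.1, 0, -0.012, -0.0095, 0]
    - [0.1, 0, -0.0125, -0.01, 0]
    - [0.1, 0, 0, 0, 0]
    - [0.1, 0, 0, 0, 0]

```text
clock: 23.95
position: [0.4776, -0.0346, 0.1387]
ee_rot: [-0.415, 0.865, -0.255, 0.123]
contact_force: [0.1, 1.2, -6.8]
width: 0.0199
```

```bash
python3 st.py;  python3 - <<'E'
from pl import *
for n,b in(("scene",(230,170,430,310,4)),("top",(230,170,380,290,5))):
    im=manip.get_image(n)[:,:,::-1].copy(); crop(im,*b,f"pics/r_{n}.png")
E
```

```text
23.95 p [ 0.4776 -0.0346  0.1387] q [-0.8675  0.3262  2.1417  0.9228  1.2154 -0.8824] w 0.0198723371810177 F [ 0.1  1.2 -6.8]
tilt 51.3197452019396 tilt az 57.05798670532605 x az -32.854449091739205 x.z 0.001908953419053977
```

View pics/r_scene.png

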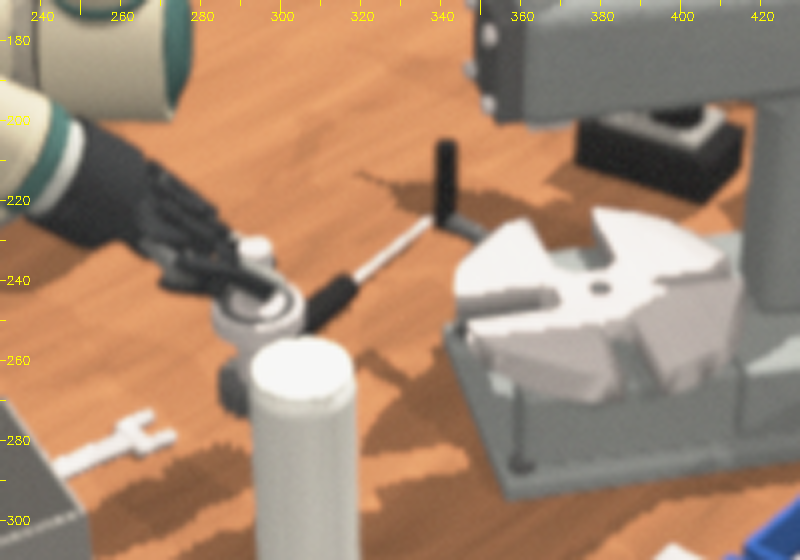

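View pics/r_top.png

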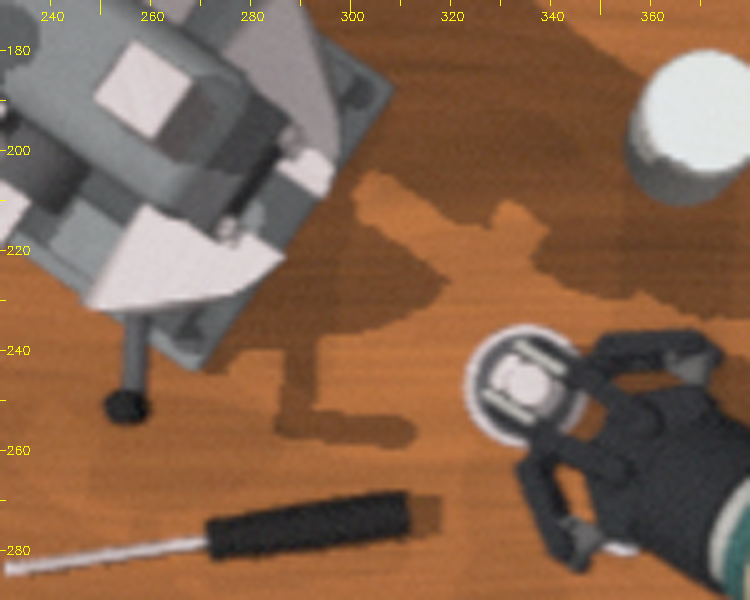

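Call:
send_rows:
  increments:
    - [0.1, 0.0015, -0.023, 0.029, 0]
    - [0.1, 0.0025, -0.023, 0.029, 0]
    - [0.1, 0.0025, -0.023, 0.029, 0]
    - [0.1, 0, 0, 0, 0]
    - [0.1, 0, 0, 0, 0]

```text
clock: 24.68
position: [0.5431, 0.0555, 0.1383]
ee_rot: [-0.416, 0.865, -0.254, 0.123]
contact_force: [-1.0, -0.5, -6.1]
width: 0.0199
```

```bash
python3 st.py;  python3 - <<'E'
from pl import *
p,r,s=pose();z=r.as_matrix()[:,2]; print("grasp pt in P",W2P(p-.019*z))
for n,b in(("scene",(290,170,430,290,5)),("top",(230,160,350,260,6))):
    im=manip.get_image(n)[:,:,::-1].copy(); crop(im,*b,f"pics/s_{n}.png")
E
```

```text
24.675 p [0.5431 0.0555 0.1383] q [-0.6037  0.3347  2.128   1.0869  1.0802 -0.7803] w 0.019878936194155757 F [-1.  -0.5 -6.1]
tilt 51.36433702390176 tilt az 57.14231633875739 x az -32.81799465634967 x.z 0.000866627798293107
grasp pt in P [-0.1299 -0.0004  0.1502]
```

View pics/s_scene.png

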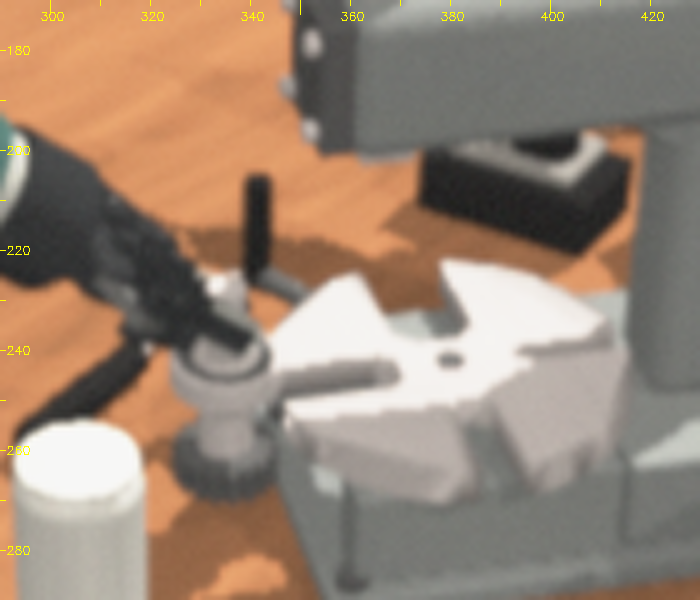

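View pics/s_top.png

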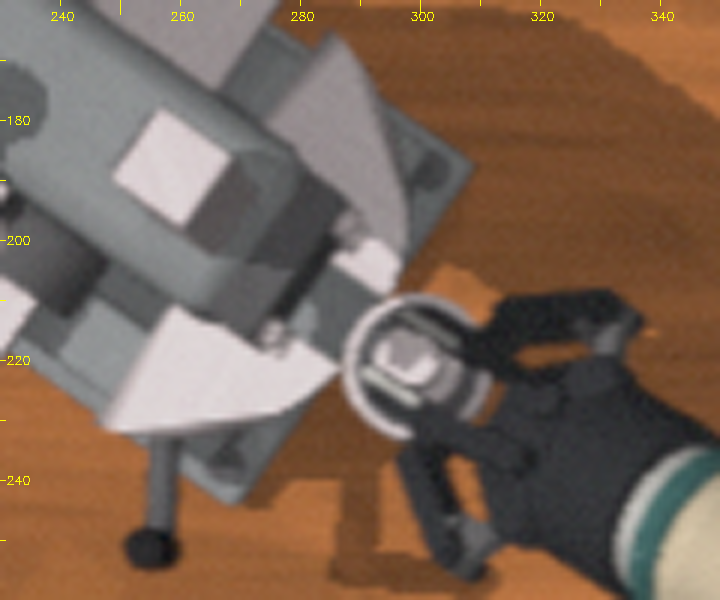

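```bash
cat > so.py <<'E'
import sys
from ov import *
from pl import *
def shaft(px,py,zb,lx=0,ly=0):
    t=np.linspace(0,2*np.pi,61);L=[]
    for r,z in((.0295,-.064),(.0295,-.042),(.031,0),(.031,.017),(.011,.017),(.011,.062)):
        L.append(np.array([P2W(px+r*np.cos(a)+lx*z,py+r*np.sin(a)+ly*z,zb+z) for a in t]))
    return L
if __name__=="__main__":
    px,py,zb,tag=float(sys.argv[1]),float(sys.argv[2]),float(sys.argv[3]),sys.argv[4]
    for n,b in(("scene",(290,170,430,290,5)),("top",(230,160,350,260,6))):
        im=manip.get_image(n)[:,:,::-1].copy(); cv2.imwrite(f"pics/{tag}_{n}.png",im); draw(im,n,shaft(px,py,zb),*b,f"pics/{tag}1_{n}.png")
E
python3 so.py -.130 -.0004 .106 t
```

```text
(no output)
```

View pics/t1_scene.png

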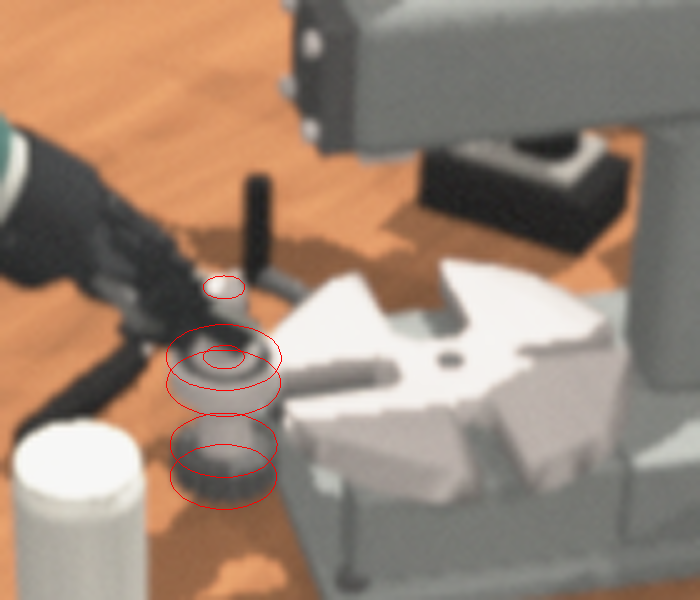

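View pics/t1_top.png

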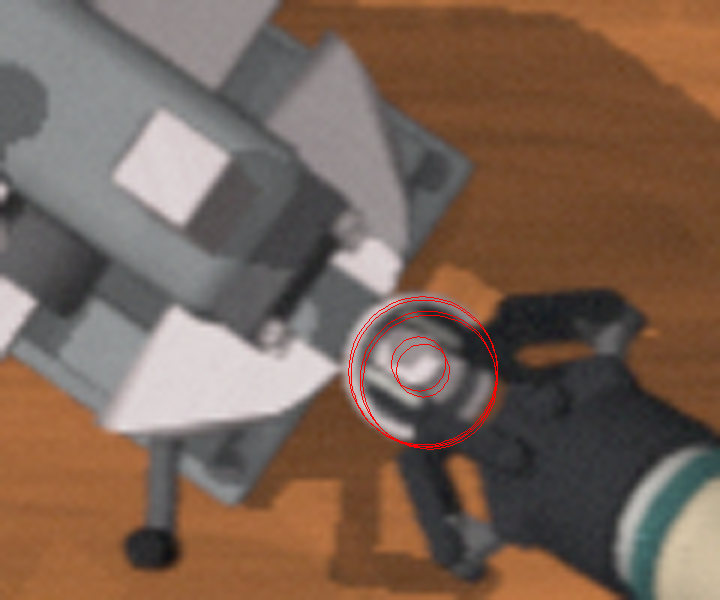

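Call:
send_rows:
  increments:
    - [0.1, 0.0006, -0.0093, 0.0117, 0]
    - [0.1, 0.0006, -0.0093, 0.0117, 0]
    - [0.1, 0.0006, -0.0093, 0.0117, 0]
    - [0.1, 0.0006, -0.0093, 0.0117, 0]
    - [0.1, 0, 0, 0, 0]

```text
clock: 25.5
position: [0.5783, 0.1057, 0.1391]
ee_rot: [-0.416, 0.865, -0.253, 0.123]
contact_force: [0.7, -0.9, -6.7]
width: 0.0199
```

```bash
python3 st.py;  python3 - <<'E'
from pl import *
p,r,s=pose();z=r.as_matrix()[:,2]; print("grasp pt in P",W2P(p-.019*z))
for n,b in(("scene",(290,150,430,270,5)),):
    im=manip.get_image(n)[:,:,::-1].copy(); crop(im,*b,f"pics/u_{n}.png")
E
```

```text
25.5 p [0.5783 0.1057 0.1391] q [-0.4625  0.3495  2.0971  1.1658  1.0075 -0.7214] w 0.0199380509367084 F [ 0.7 -0.9 -6.7]
tilt 51.43075545400468 tilt az 57.1736664095589 x az -32.72029824378945 x.z 0.002320835568484142
grasp pt in P [-0.0686 -0.0002  0.1509]
```

View pics/u_scene.png

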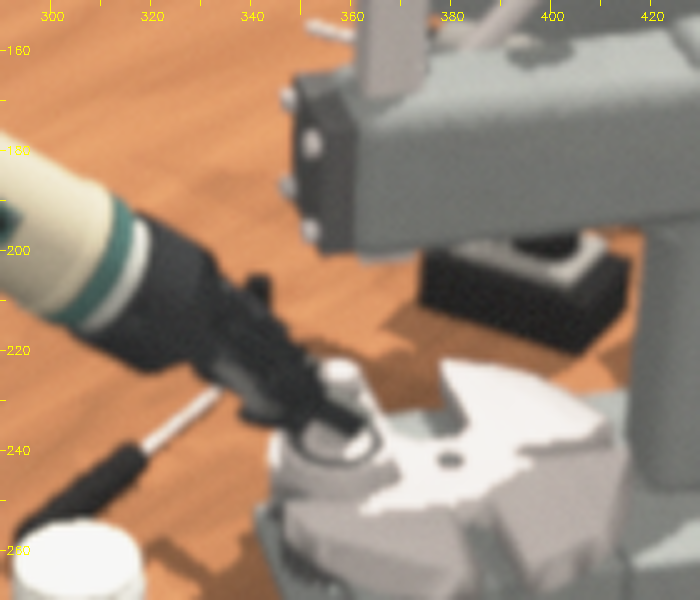

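Call:
send_rows:
  increments:
    - [0.1, 0.0005, -0.0073, 0.0092, 0]
    - [0.1, 0.0005, -0.0073, 0.0092, 0]
    - [0.1, 0, 0, 0, 0]
    - [0.1, 0, 0, 0, 0]

```text
clock: 26.05
position: [0.5916, 0.1235, 0.1389]
ee_rot: [-0.416, 0.864, -0.254, 0.124]
contact_force: [0.9, -0.2, -6.5]
width: 0.02
```

```bash
python3 st.py;  python3 - <<'E'
from pl import *
p,r,s=pose();z=r.as_matrix()[:,2]; print("grasp pt in P",W2P(p-.019*z))
E
python3 so.py -.045 0 .106 v
```

```text
26.05 p [0.5916 0.1235 0.1389] q [-0.413   0.3576  2.0815  1.1922  0.9794 -0.6976] w 0.01995968400889871 F [ 0.9 -0.2 -6.5]
tilt 51.40748611703421 tilt az 57.06026074256032 x az -32.84159153422468 x.z 0.0021464083233850018
grasp pt in P [-0.0464 -0.0008  0.1507]
```

View pics/v1_scene.png

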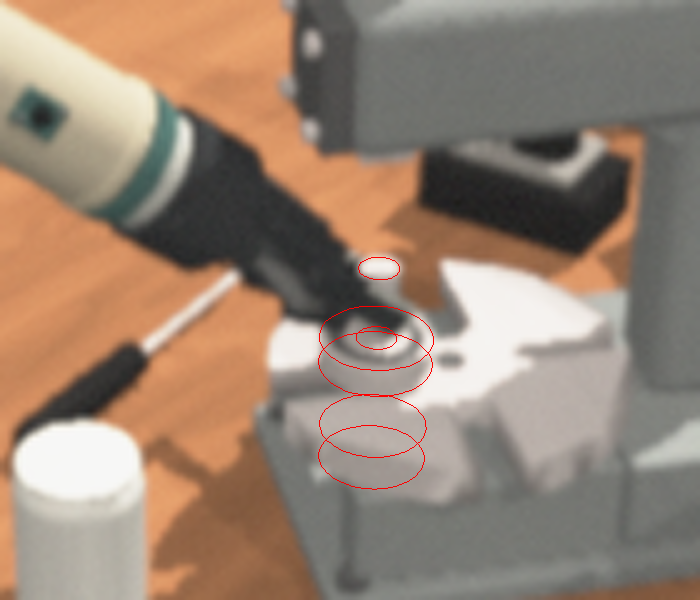

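Call:
send_rows:
  increments:
    - [0.1, 0.0003, 0.001, 0.0035, 0]
    - [0.1, 0, 0.0024, 0.0018, 0]
    - [0.1, 0, 0, 0, 0]

```text
clock: 26.52
position: [0.5929, 0.1249, 0.1326]
ee_rot: [-0.416, 0.864, -0.255, 0.123]
contact_force: [0.1, 0.2, -6.5]
width: 0.02
```

```bash
python3 st.py;  python3 - <<'E'
from pl import *
p,r,s=pose();z=r.as_matrix()[:,2]; print("grasp pt in P",W2P(p-.019*z))
E
```

```text
26.525 p [0.5929 0.1249 0.1326] q [-0.409   0.3692  2.0862  1.2049  0.9711 -0.714 ] w 0.02004518540817113 F [ 0.1  0.2 -6.5]
tilt 51.40678411250877 tilt az 57.061271646129136 x az -32.8716410091724 x.z 0.001467109230060104
grasp pt in P [-0.0445 -0.0011  0.1445]
```

Call:
send_rows:
  increments:
    - [0.1, 0, 0.0012, 0.001, 0]
    - [0.1, 0, 0, 0, 0]
    - [0.1, 0, 0, 0, 0]

```text
clock: 26.9
position: [0.5932, 0.125, 0.1321]
ee_rot: [-0.416, 0.864, -0.254, 0.124]
contact_force: [-3.1, -2.9, -0.3]
width: 0.02
```

Call:
send_rows:
  increments:
    - [0.3, 0, 0, 0, 0]
    - [0.5, 0, 0, 0, 0]
    - [0.5, 0, 0, 0, 0]
    - [0.5, 0, 0, 0, 0]

```text
clock: 27.4
position: [0.5934, 0.125, 0.1317]
ee_rot: [-0.416, 0.864, -0.254, 0.124]
contact_force: [-0.1, -0.2, -0.2]
width: 0.0428
```

```bash
python3 st.py; python3 so.py -.045 0 .100 w
```

```text
27.4 p [0.5934 0.125  0.1317] q [-0.4086  0.3713  2.087   1.208   0.9699 -0.7188] w 0.04275381576613455 F [-0.1 -0.2 -0.2]
tilt 51.44638220616707 tilt az 57.0214113509176 x az -32.86156840557943 x.z 0.0025626978660995836
```

View pics/w1_scene.png

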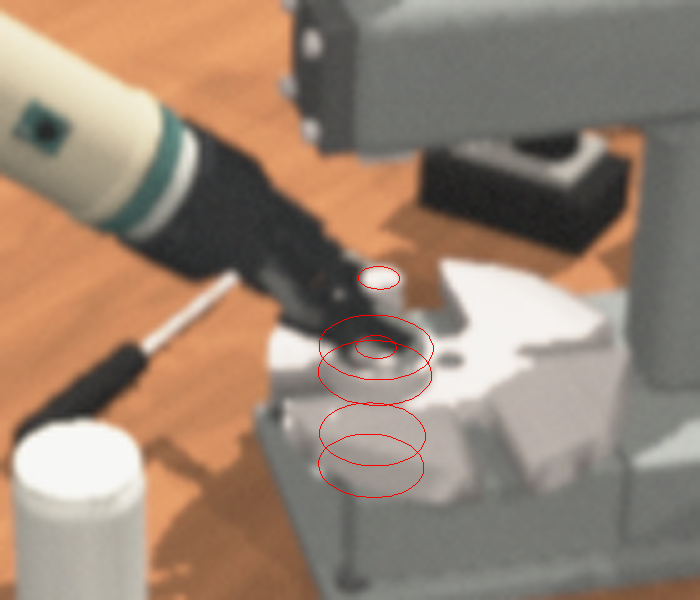

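Released and standing. I'll back out along the tool axis.

Call:
send_rows:
  increments:
    - [0.5, 0, 0, -0.02, 0]
    - [0.5, 0, 0, -0.04, 0]
    - [0.5, 0, 0, -0.05, 0]
    - [0.5, 0, 0, -0.05, 0]
    - [0.5, 0, 0, -0.05, 0]
    - [0.5, 0, 0, 0, 0]

```text
clock: 28.25
position: [0.5046, -0.0156, 0.2643]
ee_rot: [-0.414, 0.864, -0.255, 0.127]
contact_force: [0.5, 0.3, -0.4]
width: 0.0423
```

```bash
python3 st.py; python3 so.py -.045 0 .100 x
python3 - <<'E'
from pl import *
crop("pics/x_scene.png",310,190,430,290,6,"pics/x2.png")
E
```

```text
28.25 p [ 0.5046 -0.0156  0.2643] q [-0.7915  0.1496  1.959   0.8902  1.3886 -0.5561] w 0.042340357007047504 F [ 0.5  0.3 -0.4]
tilt 51.369954625371854 tilt az 56.568721593507235 x az -33.07863815203541 x.z 0.0077013378683072065
```

View pics/x1_scene.png

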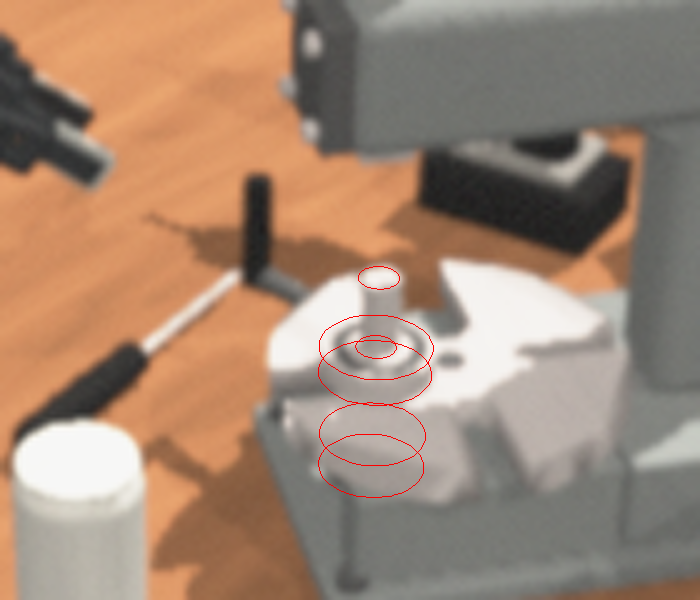

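View pics/x2.png

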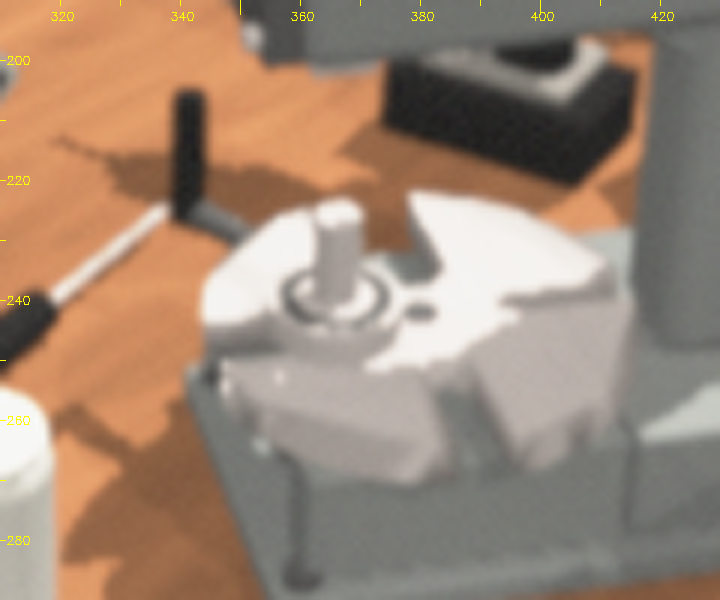

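View pics/x_top.png

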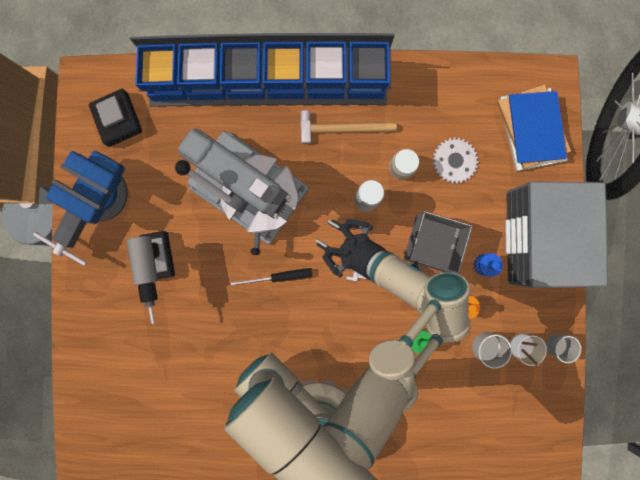

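Run:
```python
from so import *
print(proj("scene",P2W(-.045,0,.162)), W2P(atz("scene",(366.2,225.3),.162)))
im=cv2.imread("pics/x_scene.png")
draw(im,"scene",press_pts((.6096,.1494),YAW,0.),310,190,430,290,6,"pics/y1.png")
draw(cv2.imread("pics/x_top.png"),"top",press_pts((.6096,.1494),YAW,0.),200,150,320,270,5,"pics/y2.png")
```

```text
[[365.2765 225.0686]] [-0.0429 -0.0016  0.162 ]
```

View pics/y1.png

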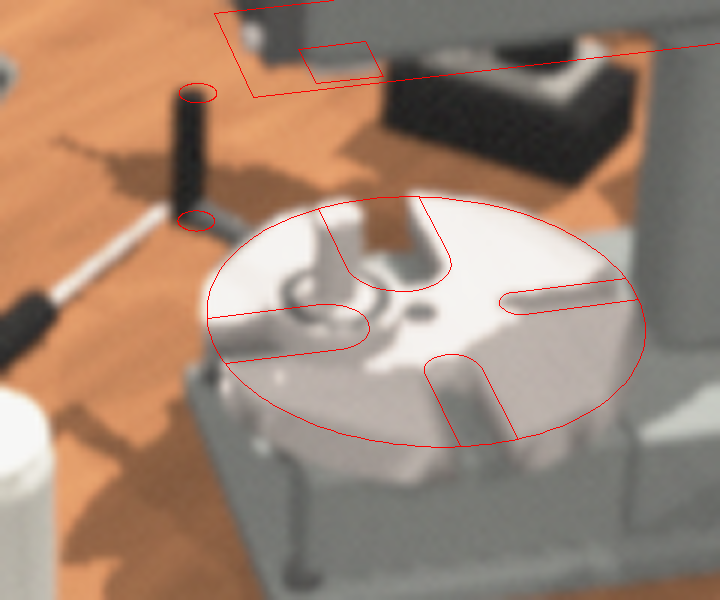

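View pics/y2.png

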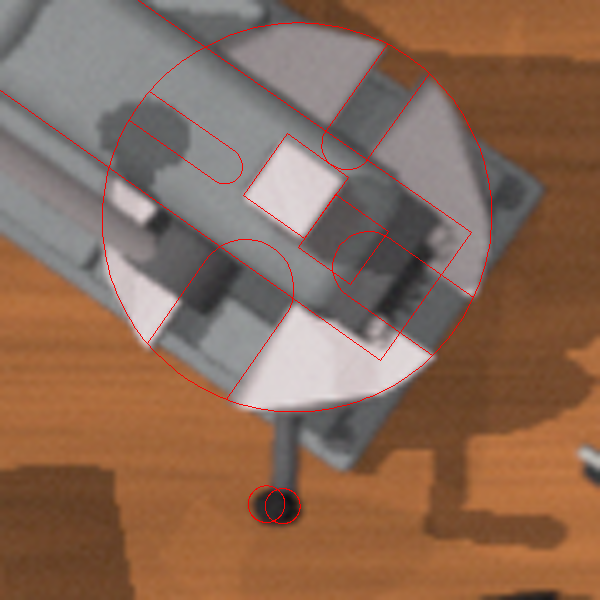

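The scene overlay suggests the plate is a few degrees short of straight, so I'll quantify that.

Run:
```python
from so import *
crop("pics/x_top.png",225,225,285,275,12,"pics/z1.png"); crop("pics/x_scene.png",325,195,385,255,10,"pics/z2.png")
for a,b in (((341.7,205.5),(256.4,251)),):
    X,e=tri(a,b); w=W2P(X); print(X,e,"r",np.hypot(w[0],w[1]),"q",(np.degrees(np.arctan2(w[1],w[0]))%360)-180+58)
im=cv2.imread("pics/x_scene.png")
for q in(1.5,3.,4.5):
    draw(im,"scene",press_pts((.6096,.1494),YAW,np.radians(q)),330,200,430,280,5,f"pics/q{q}.png")
    draw(cv2.imread("pics/x_top.png"),"top",press_pts((.6096,.1494),YAW,np.radians(q)),220,160,320,260,5,f"pics/qt{q}.png")
a=np.hstack([cv2.imread(f"pics/q{q}.png")[:, :] for q in(1.5,3.)]); cv2.imwrite("pics/qq.png",cv2.resize(a,None,fx=.8,fy=.8))
a=np.hstack([cv2.imread(f"pics/qt{q}.png") for q in(1.5,3.)]); cv2.imwrite("pics/qqt.png",cv2.resize(a,None,fx=.8,fy=.8))
```

```text
[0.4619 0.1504 0.1564] 0.004972944807620585 r 0.14767111839249022 q 2.8143013335812697
```

View pics/qq.png

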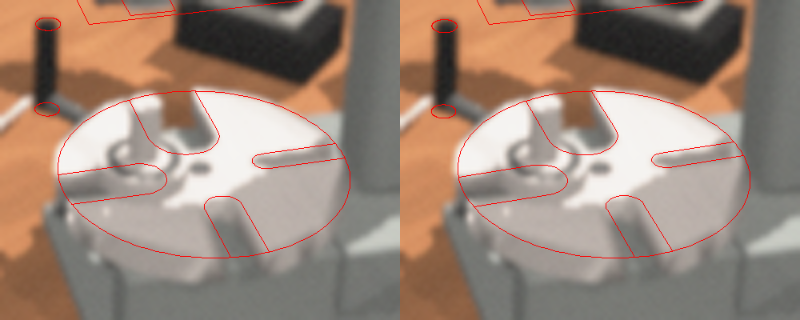

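View pics/qqt.png

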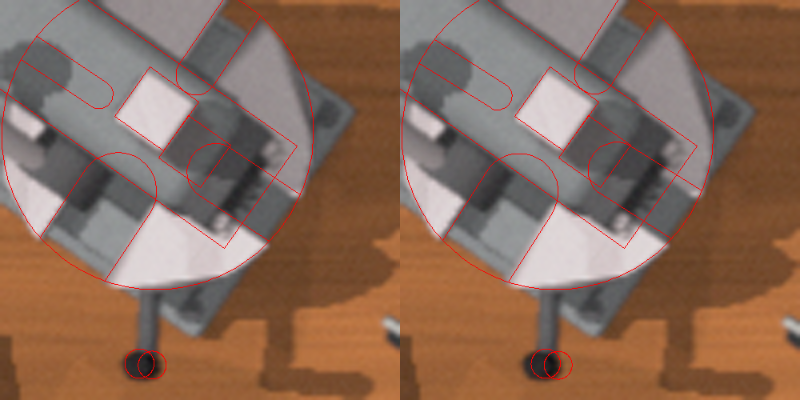

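View pics/z1.png

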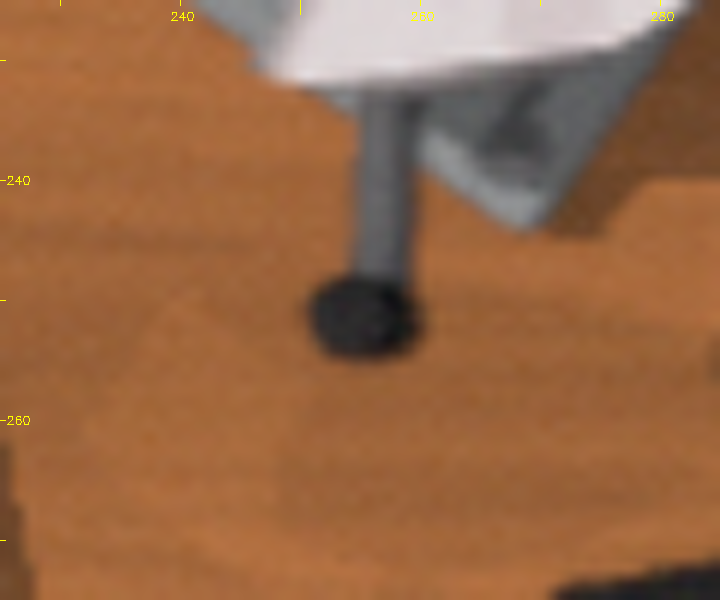

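View pics/z2.png

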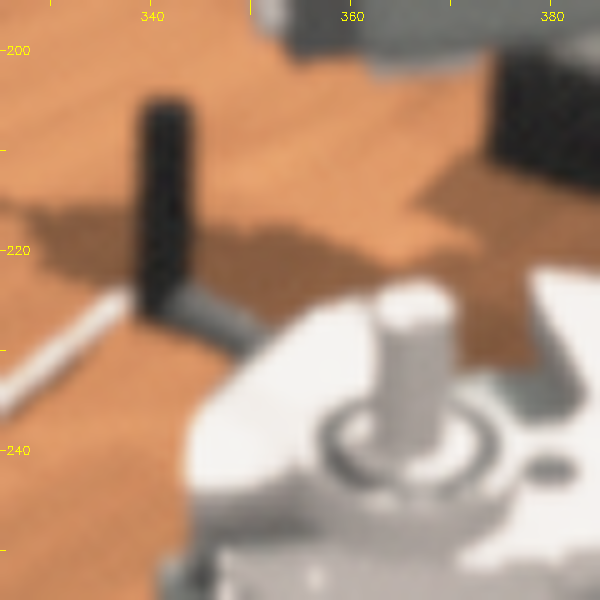

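Run:
```python
from so import *
def hp(q,z):
    th=np.pi+np.radians(q-58); return P2W(.148*np.cos(th),.148*np.sin(th),z)
for q in(0,1,2,3): print(q,"scene top",proj("scene",hp(q,.155))[0],"bot",proj("scene",hp(q,.082))[0],"top top",proj("top",hp(q,.155))[0],"bot",proj("top",hp(q,.082))[0])
```

```text
0 scene top [342.4957 205.0271] bot [342.2226 226.3196] top top [252.8047 250.3265] bot [256.0524 250.7259]
1 scene top [341.8633 205.3559] bot [341.6065 226.6592] top top [253.8508 250.3762] bot [257.0507 250.7733]
2 scene top [341.2412 205.6911] bot [341.0003 227.0053] top top [254.8979 250.4075] bot [258.05   250.8031]
3 scene top [340.6293 206.0325] bot [340.4043 227.358 ] top top [255.9457 250.4205] bot [259.0498 250.8154]
```

Run:
```python
from rig import manip
print(manip.get_state()['clock'], manip.sign_off())
```

```text
the job is handed in; nothing more can be done
28.35 None
```

The shaft stands loaded in the 36 mm slot, under the ram, and the job was handed in at 28.35 s.

- **Plate:** I gripped the handle and turned the plate about 72° clockwise, which brought the 36 slot to the front. That is the narrowest slot the 30 mm neck can enter.
- **Fetching the shaft:** I lifted the steel shaft straight up out of the tub and stood it on the bench in front of the press.
- **Tilting the gripper:** The moves have no tilt command, so I tilted the tool to about 51° by pushing it against its reach limits. I then took hold of the shaft again.
- **Loading:** I slid the shaft in from the front with no contact force, lowered it until the plate carried its weight, let go and backed out.

**Last checks:**
- **Shaft:** It stands upright with its bearing on the plate. Its axis is about 2 mm from the ram's axis (2 mm along the slot, 1–2 mm sideways), which is within what I can measure.
- **Forces and bystanders:** The gripper is clear of everything. The highest contact force I read was about 24 N, while turning the handle. Nothing on the bench looked displaced; part of the spanner was hidden by the gripper in the last top view.
- **Disagreement:** The plate looked exactly straight in my first overlay, but closer ones put it about 1.5–2° short of straight (one rough fix said 2.8°). I judged that acceptable and did not nudge the loaded plate.

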